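Screw the opal glass into an angled wall lamp

TASK

Fit the opal glass to the angled lamp on the plywood board: set it squarely in the leaning collar, let it drop into the thread start (turning it backwards finds it), then screw it clockwise fully home and hand-tight without cross-threading it, and let go. Do not knock the glass over, and leave the other things on the bench where they are.

Things in the scene. Friction and masses are not known exactly. Their poses are not given: they have to be found in the camera images.
- glass: Opal-white glass cover, loose, 0.2 to 0.35 kg, 110 mm tall, standing on the bench on its open neck, dome up. Origin: centre of the neck's rim; z runs up its axis. Neck 64 mm in diameter from z = 0 to 34 mm, a shoulder, then a plain round barrel 56 mm in diameter from z = 42 to 90 mm (hold it here, anywhere round it), then the dome.
- lug (a point): Middle of one of the three equal thread lugs on the glass's neck: 35 mm from the axis along the glass's x, 6 mm above the rim. The others are 120 and 240 degrees round. Lugs reach 38 mm from the axis, are 13.5 mm long and 4.5 mm thick. Right-hand thread: clockwise, seen from the dome, screws in.
- lamp: White angled wall lamp on a plywood board (220 x 190 x 18 mm) fixed to the bench. Origin: centre of the board's underside. The collar leans 30 degrees from vertical towards the lamp's -x side, which faces more or less to the robot's right (a conduit stub leaves towards +x).
- collar: The lamp's leaning screw collar (fixed), 98 mm outside diameter. Origin: centre of the rubber seat at its bottom, 72 mm above the bench; z runs along its axis out of the mouth, 30 degrees from vertical. The glass is home when its origin meets this one: rim on the seat, lugs bound under the ridges, it will turn no further.
- mouth (a point): Centre of the collar's mouth, on the axis, 30 mm above the seat; axes as the collar's. The lip is flared, 89 mm wide, narrowing to the 80 mm bore 6 mm down. In the bore are three equal thread ridges, 68 mm inside diameter, 3 mm thick, lead 27 mm per turn, starts 120 degrees apart.
- start (a point): Top of one of the three blunt ridge starts, 37 mm from the axis, 23.5 mm above the seat. Set in square, the glass first rides with its lugs on the ridges, rim 12 to 21 mm above the seat. Turned anticlockwise it climbs 4.3 mm per rad until the lugs pass the starts (within 120 degrees) and it drops some 8 mm to a rim height of about 12 mm.
- home0 (a point): In the collar: where a lug stands when the glass is tight, 35 mm from the axis along the collar's x, 6 mm above the seat; any lug may end at any of the three home points. From the drop it is about 180 degrees clockwise to here, going down 4.3 mm per rad with about 1.5 mm of axial and 2 mm of side play.
- home1 (a point): The same, 120 degrees anticlockwise seen from the mouth.
- home2 (a point): The same, 240 degrees anticlockwise seen from the mouth.
- bulkhead: Bystander: round white bulkhead lamp, 160 mm in diameter, 60 mm high, lying on the bench; origin at the centre of its underside.
- contactor: Bystander: white switchgear block 75 x 54 x 80 mm; origin at the centre of its underside.
- trunking: Bystander: offcut of white trunking 200 x 60 x 40 mm, lying open side down; origin below its centre on the bench, x along its length.
Mind the look-alikes: they are no part of the job. Leave any green look-alike of the glass alone.

How it is judged:
On the way:
1. the glass has dropped into the thread start: square and central in the collar, its rim less than 14.5 mm above the seat (angle between the z axis of glass and the z axis of collar, either way round below 0.07 rad and x of glass in the frame of collar between -0.004 and 0.004 m and y of glass in the frame of collar between -0.004 and 0.004 m and z of glass in the frame of collar between 0.003 and 0.0145 m), for 0.1 s.
At the end, for the whole second after the job is handed in: the glass is released and at rest in the collar, its rim within 1.2 mm of the seat, square within 2.3 degrees and central within 4 mm, its lugs turned to within 10 mm (about 16 degrees) of where they bind; the bystanders within 30 mm of where they stood (z of glass in the frame of collar below 0.0012 m and angle between the z axis of glass and the z axis of collar, either way round below 0.04 rad and x of glass in the frame of collar between -0.004 and 0.004 m and y of glass in the frame of collar between -0.004 and 0.004 m and (distance between lug and home0 below 0.01 m or distance between lug and home1 below 0.01 m or distance between lug and home2 below 0.01 m) and linear speed of glass below 0.02 m/s and distance of each of bulkhead, contactor, trunking from where it was at the start of the episode below 0.03 m); the robot touches nothing.
It fails at once if the glass is cross-threaded: deep in the collar and more than 7 degrees out of square (distance between glass and collar below 0.016 m and angle between the z axis of glass and the z axis of collar, either way round above 0.12 rad).
It fails at once if the glass is knocked over: more than 60 degrees from upright (angle between glass's own z axis and vertical above 1.05 rad).
It fails at once if another thing on the bench is moved more than 30 mm (distance of any of bulkhead, contactor, trunking from where it was at the start of the episode above 0.03 m).
It also fails if it takes over 72 s, if anything falls off the work surface, if the arm or the gripper's body presses on something with over 40 N, if the wrist force passes 120 N, or if a joint passes its speed limit or range.

ROBOT

A 7-joint arm with a two-finger parallel gripper is mounted at the origin on the work surface. World frame = base frame: x ahead of the robot, y to its left, z up, the work surface at z = 0. Lengths are in m, angles in rad, forces in N, time in s.
With the tool pointing down it reaches from about 0.425 to 0.925 m from the base axis. Payload 6.8 kg.
Tool frame: the origin (TCP) lies between the finger pads; the fingertips stand r.tip_reach ahead of it and the grasp point (between the pads) lies 11 mm behind it (r.tip_reach is the distance from the TCP to the fingertips, in m); z points along the fingers, y is the direction in which the jaws open and shut (so a half turn about z gives the same grasp; the last joint's range is limited). The gripper opens to 85 mm and grips with 20 to 120 N. Pads are 22 mm wide; open, the fingers measure 114 mm over their backs; the gripper's body (76 mm by 85 mm) begins 54 mm behind the grasp point. The pads swing forward as they close: fully open they stand 13 mm farther back than shut.
Start: joints at [-1.387, 0.477, 0.022, 1.555, -0.011, 1.109, -0.083], TCP at [0.194, 0.646, 0.239] pointing down, gripper open.
Joint ranges: [-2.96, 2.96], [-0.34, 2.1], [-1.41, 1.46], [0.24, 2.44], [-1.37, 4.51], [0.17, 1.92], [-2.96, 2.96]. Speed limits (rad/s): [2.39, 2.39, 3.14, 3.14, 3.14, 3.14, 3.14].

INTERFACE

Orientations are given as a rotation vector (axis times angle).
In Python, from bench import r, eyes, spotter gives the robot as it stands.
- The arm moves only by the tool carry_out, never from a script. Its argument "series" is text: rows parted by semicolons, each of 5 numbers parted by spaces: the shift along the tool's x, y, z in cm, then the turn about the tool's z in rad, then the opening, from 0 (shut) to 1 (fully open). In form: x y z yaw gripper; .... A call has 1 to 8 rows; each row shifts and turns the commanded pose from where the row before left it, along the tool's axes as they then stand; what a row does not reach is not made up. A row lasts 1/8 s, in which the tool goes at most 62.5 mm and 10.7 degrees, less where a joint would pass 70% of its speed; a pose out of reach is approached as far as the arm can. A call with a gripper value outside its range is refused whole. The fingers move at their own pace and stop on an object; "grip_force" is the grip in N (left out, the last holds). Time passes only in rows, so rows that do not move let the fingers close. It gives the time, the measured TCP pose, the force and the opening at its end, in the units of the state.
- r.get_obs(): the state, without advancing time (a new reading comes with each control period).
- eyes.grab_frame(name): name is "side" or "top"; returns a dict with "color" (480x640x3 uint8, blue, green, red), "intrinsics" (3x3 intrinsics, pixels), "R" (3x3) and "t" (3): a world point X has camera coordinates R X + t. Camera axes: x right, y down, z forward; pixel columns grow to the right and rows downward; lengths in m; the calibration is good to about 2 mm. A picture is of the moment at which its call begins. There is no depth.
- r.hand_in(): hands the job in, once; it reports no verdict.
Trained networks look in a picture, given as the dict that the camera call returned (one of the last four; its "shot" number tells which), for a name from the list of things; names that differ only in an ending like _2 or _b are one class to them, and where a whole thing is asked for, a point or a joint stands for the part that bears it (a point fixed in the world has none). Each returns a list of dicts, best first, with "confidence" (0 to 1); they miss things now and then, are a little off and sometimes report something else, mostly with a low value. They report only what shows in the picture. A call takes as long as a camera call. They do not tell look-alikes from the thing itself.
- spotter.search_frame(picture, query): "uv" ([column, row] in pixels, amid what is visible of it).
- spotter.trace(picture, query): "pixels" (480x640 bool, what is visible of it) and "uv" ([column, row] in pixels, amid what is visible of it).
- spotter.mark_of(picture, query): "uv" ([column, row] in pixels: a listed point, or the origin of a listed thing).
The state is a dict: "clock": time; "joints": joint angles; "qvel": joint speeds; "tau": joint torques, N m; "tcp_pos": TCP position; "orientation": TCP orientation; "contact_force": force on the tool from outside, world axes, zero at the start; "moment": the same for the moment, N m; "grip_width": finger opening in m.
Only numpy, scipy, OpenCV 4.12 (cv2) and the standard library are available. Lean on these libraries where they do the work, as an engineer would, in place of code of your own. Each camera call takes 0.05 s, during which the arm holds its last target.

## Working session

There is one attempt and no reset: what is moved stays moved. The work goes in short steps, Python scripts to look and compute and a tool call to move; the robot and the scene stay as the last step left them, time stands still between calls to the robot, and variables do not carry over. Pictures are saved under pics/ and viewed, and the job is handed in when it is done.

Besides the shell and the picture viewer there is one more tool, called after "Request:" by a JSON object that holds its "method" and its "body". carry_out: Moves the arm, as the interface text tells. Its arguments: {"type":"object","properties":{"series":{"type":"string"},"grip_force":{"type":"number"}},"required":["series"]}

```bash
ls; mkdir -p pics
python3 - <<'E'
from bench import r, eyes, spotter
import cv2
print(r.get_obs(), r.tip_reach)
for n in ("side","top"):
    p=eyes.grab_frame(n); cv2.imwrite(f"pics/{n}0.png",p["color"]); print(n,p["intrinsics"],p["R"],p["t"],p["shot"])
    for q in ("glass","lamp","collar","bulkhead","contactor","trunking"):
        print(q,[(d["uv"],round(d["confidence"],2)) for d in spotter.search_frame(p,q)],[(d["uv"],round(d["confidence"],2)) for d in spotter.mark_of(p,q)])
    for q in ("mouth","lug","start","home0","home1","home2"):
        print(q,[(d["uv"],round(d["confidence"],2)) for d in spotter.mark_of(p,q)])
print(r.get_obs()["clock"])
E
```

```text
pics
{'clock': 0.0, 'joints': array([-1.38705196,  0.47779919,  0.02237282,  1.55647445, -0.01152723,
        1.10927615, -0.08310947]), 'qvel': array([-3.84524172e-04, -1.63304168e-03,  5.78135209e-04,  1.53648301e-03,
       -7.77844563e-05, -2.23234504e-03,  9.01191577e-04]), 'tau': array([-5.41253048e-04, -5.96482551e+01,  1.60776168e+00, -2.81193852e+01,
        1.24386980e-02,  9.59388010e-03, -1.26535215e-05]), 'tcp_pos': array([0.1940688 , 0.64589181, 0.23831723]), 'orientation': array([-4.56828474e-01, -3.10805838e+00,  2.86396091e-03]), 'contact_force': array([ 0.32359152, -0.30049009, -1.36221659]), 'moment': array([-0.01120359,  0.00846703, -0.03803904]), 'grip_width': 0.08498368181216041} 0.008
side [[563.89822965   0.         320.99589782]
 [  0.         563.89822965 228.15699112]
 [  0.           0.           1.        ]] [[ 0.86543986 -0.50101173 -0.00104908]
 [-0.27361675 -0.47088515 -0.83869008]
 [ 0.41969957  0.72612287 -0.54460797]] [-0.53160322  0.23242084  1.44249533] 1
glass [([287.8, 191.2], 0.9), ([244.5, 221.7], 0.78), ([275.2, 213.0], 0.68)] [([290.7, 202.3
[... 1370 characters left out ...]
bulkhead [([485.5, 247.5], 0.85)] [([483.1, 248.5], 0.57)]
contactor [([313.7, 184.8], 0.87)] [([316.5, 184.4], 0.81), ([356.1, 250.2], 0.59)]
trunking [([159.3, 258.6], 0.6)] [([162.0, 258.5], 0.78), ([314.8, 185.9], 0.56)]
mouth [([365.4, 247.6], 0.78)]
lug [([230.8, 232.2], 0.74), ([250.2, 307.6], 0.62), ([244.2, 247.9], 0.57), ([364.4, 236.9], 0.27)]
start [([364.7, 234.6], 0.96)]
home0 [([370.0, 258.3], 0.74), ([356.5, 247.7], 0.68), ([372.0, 242.3], 0.62), ([311.3, 186.3], 0.45)]
home1 [([370.0, 258.3], 0.74), ([356.5, 247.7], 0.68), ([372.0, 242.3], 0.62), ([311.3, 186.3], 0.45)]
home2 [([370.0, 258.3], 0.74), ([356.5, 247.7], 0.68), ([372.0, 242.3], 0.62), ([311.3, 186.3], 0.45)]
1.9
```

View pics/side0.png

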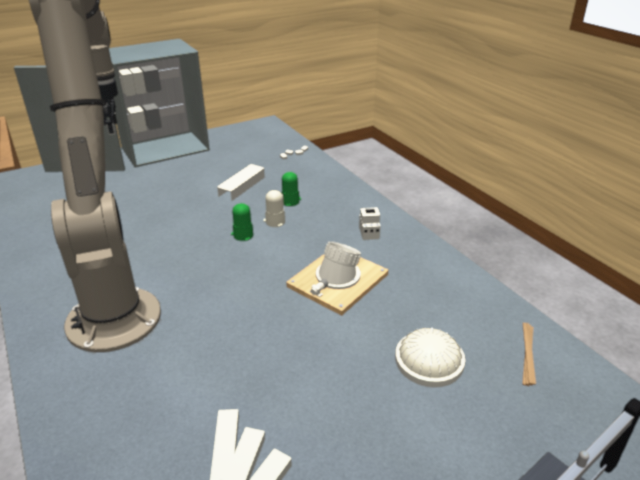

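View pics/top0.png

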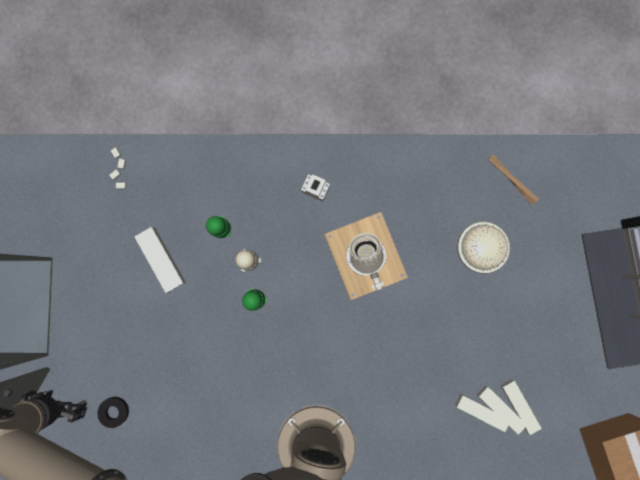

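Run:
```python
import cv2
a=cv2.imread("pics/side0.png");b=cv2.imread("pics/top0.png")
cv2.imwrite("pics/c1.png",cv2.resize(a[150:350,200:460],None,fx=3,fy=3,interpolation=cv2.INTER_CUBIC))
cv2.imwrite("pics/c2.png",cv2.resize(b[160:350,190:450],None,fx=3,fy=3,interpolation=cv2.INTER_CUBIC))
```

```text
(no output)
```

View pics/c1.png

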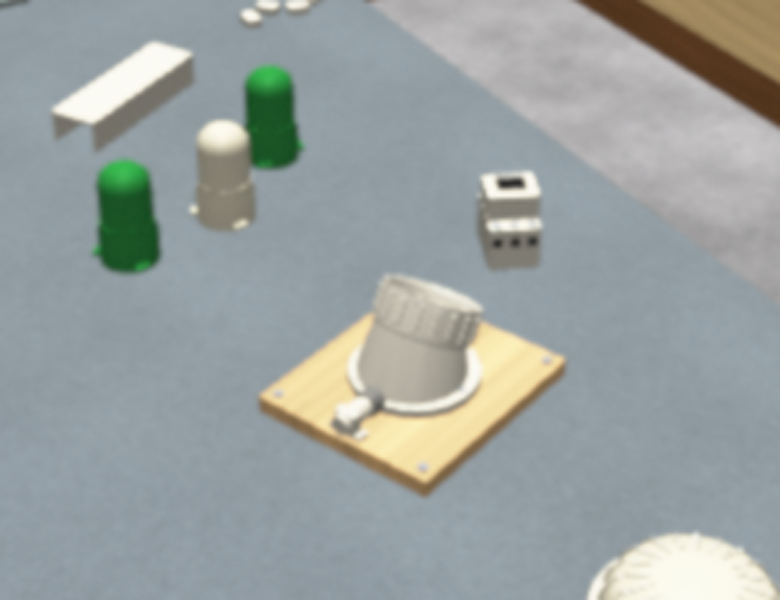

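View pics/c2.png

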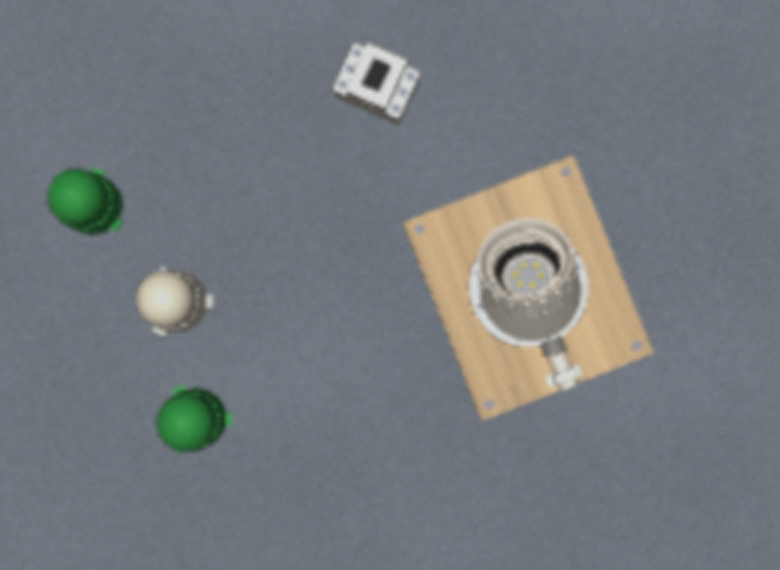

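```bash
cat > h.py <<'E'
import numpy as np, cv2, pickle, json
from scipy.optimize import least_squares
def proj(p,X):
    X=np.atleast_2d(X); c=X@p["R"].T+p["t"]; q=c@p["intrinsics"].T; return q[:,:2]/q[:,2:]
def ray(p,uv):
    d=np.linalg.inv(p["intrinsics"])@np.array([uv[0],uv[1],1.]); C=-p["R"].T@p["t"]; return C,p["R"].T@d
def onz(p,uv,z):
    C,d=ray(p,uv); return C+d*(z-C[2])/d[2]
def tri(views):
    f=lambda X: np.concatenate([(proj(p,X)[0]-uv) for p,uv in views])
    s=least_squares(f,[0.6,0,0.05]); return s.x, np.abs(s.fun).max()
E
python3 - <<'E'
from bench import r, eyes, spotter
from h import *
P={n:eyes.grab_frame(n) for n in ("side","top")}
M={}
for n,p in P.items():
    for q in ("glass","collar","lamp"):
        M[n,q]=[(d["pixels"],d["uv"],d["confidence"]) for d in spotter.trace(p,q)]
        print(n,q,[(np.round(u),round(c,2),m.sum()) for m,u,c in M[n,q]])
pickle.dump((P,M),open("v0.pkl","wb"))
S,T=P["side"],P["top"]
print("glass",tri([(S,[276.8,221.1]),(T,[248.5,262])]))
print("collar",tri([(S,[340,260.1]),(T,[361.7,250.4])]))
print("mouth",tri([(S,[343.9,245.8]),(T,[365.4,247.6])]))
print("corners top",[onz(T,c,0.018).round(4) for c in [(381.7,212.3),(407.7,277.3),(351,299.7),(325,234)]])
print("corners side",[onz(S,(200+a/3,150+b/3),0.018).round(4) for a,b in [(566,360),(426,482),(261,402)]])
print("start",tri([(S,[352.8,252.1]),(T,[364.7,234.6])]))
for z in (0.006,): print("lugs",[onz(S,u,z) for u in [(263.7,220)]])
E
```

```text
side glass [(array([276., 210.]), 0.95, np.int64(656)), (array([291., 190.]), 0.87, np.int64(541)), (array([242., 226.]), 0.82, np.int64(643))]
side collar [(array([342., 255.]), 0.75, np.int64(594))]
side lamp [(array([334., 279.]), 0.86, np.int64(4012))]
top glass [(array([251., 261.]), 0.83, np.int64(429)), (array([221., 229.]), 0.63, np.int64(424)), (array([252., 298.]), 0.61, np.int64(386)), (array([157., 257.]), 0.49, np.int64(1451))]
top collar [(array([364., 246.]), 0.62, np.int64(845))]
top lamp [(array([484., 248.]), 0.72, np.int64(2126))]
glass (array([0.56212342, 0.2112195 , 0.00231494]), np.float64(2.303047898073146))
collar (array([ 0.59233205, -0.13787852,  0.0556207 ]), np.float64(0.9221747361241341))
mouth (array([ 0.5985855 , -0.14504905,  0.10582906]), np.float64(1.1710246650301315))
corners top [array([ 0.7106, -0.2026,  0.018 ]), array([ 0.5084, -0.2809,  0.018 ]), array([ 0.4395, -0.1055,  0.018 ]), array([ 0.6426, -0.0255,  0.018 ])]
corners side [array([ 0.7158, -0.2042,  0.018 ]), array([ 0.512 , -0.2839,  0.018 ]), array([ 0.44  , -0.1165,  0.018 ])]
start (array([ 0.63490134, -0.14359751,  0.07151932]), np.float64(0.5136042119594322))
lugs [array([0.53245277, 0.22970562, 0.006     ])]
```

```bash
cat >> h.py <<'E'
def fr(z,x0):
    z=z/np.linalg.norm(z); x=x0-z*(x0@z); x/=np.linalg.norm(x); return np.c_[x,np.cross(z,x),z]
def circ(o,Rm,rr,z,n=72):
    a=np.linspace(0,2*np.pi,n,endpoint=False); return o+np.c_[rr*np.cos(a),rr*np.sin(a),0*a+z]@Rm.T
GP=[(32,0),(32,34),(28,42),(28,90),(25,99),(19,105),(10,109),(3,110)]
def gmask(p,o,Rm,shape=(480,640),s=4):
    m=np.zeros((shape[0]*s,shape[1]*s),np.uint8)
    for (r1,z1),(r2,z2) in zip(GP[:-1],GP[1:]):
        q=np.r_[proj(p,circ(o,Rm,r1/1e3,z1/1e3)),proj(p,circ(o,Rm,r2/1e3,z2/1e3))]
        h=cv2.convexHull(((q+.5)*s).astype(np.int32)); cv2.fillPoly(m,[h],255)
    return cv2.resize(m,(shape[1],shape[0]),interpolation=cv2.INTER_AREA)/255.
E
python3 - <<'E'
from h import *
P,M=pickle.load(open("v0.pkl","rb"))
from scipy.optimize import minimize
# white-object image mask for glass by color vs bench (blueish)
def soft(p,c,w):
    im=p["color"].astype(float); b,g,rr=im[...,0],im[...,1],im[...,2]
    return (rr-b)  # warm white positive, bench negative
for n,box in (("side",(255,180,300,235)),("top",(230,240,270,285))):
    im=P[n]["color"].astype(float); x0,y0,x1,y1=box
    d=(im[...,2]-im[...,0]); np.set_printoptions(linewidth=250)
def wm(n,box):
    im=P[n]["color"].astype(float); d=im[...,2]-im[...,0]; x0,y0,x1,y1=box
    m=np.zeros(d.shape); m[y0:y1,x0:x1]=np.clip((d[y0:y1,x0:x1]+20)/30,0,1); return m
W={"side":wm("side",(258,180,292,235)),"top":wm("top",(232,245,266,275))}
for n in W: print(n,W[n].sum())
def cost(v):
    return sum(((gmask(P[n],np.array([v[0],v[1],0]),np.eye(3))-W[n])**2).sum() for n in W)
s=minimize(cost,[0.560,0.211],method="Nelder-Mead",options=dict(initial_simplex=[[.56,.211],[.57,.211],[.56,.221]],xatol=2e-4))
print(s.x,s.fun)
for n in W:
    c1=lambda v:((gmask(P[n],np.array([v[0],v[1],0]),np.eye(3))-W[n])**2).sum()
    t=minimize(c1,s.x,method="Nelder-Mead",options=dict(initial_simplex=[[.56,.211],[.57,.211],[.56,.221]],xatol=2e-4)); print(n,t.x,t.fun)
o=np.array([*s.x,0])
d=np.array([.932,.361,0]);d/=np.linalg.norm(d)
zc=d*.5+np.array([0,0,np.cos(np.pi/6)])
Rc=fr(zc,-d)
L=np.array([.5765,-.1542,0])
oc=L+d*.0085+np.array([0,0,.072])
def show(n,box,k=6):
    x0,y0,x1,y1=box; im=cv2.resize(P[n]["color"][y0:y1,x0:x1],None,fx=k,fy=k,interpolation=cv2.INTER_CUBIC)
    def dr(pts,c):
        q=((proj(P[n],pts)-[x0,y0]+.5)*k).astype(int); cv2.polylines(im,[q.reshape(-1,1,2)],True,c,1)
    for rr,z,c in ((49,30,(0,0,255)),(44.5,30,(0,255,0)),(34,0,(255,0,0))): dr(circ(oc,Rc,rr/1e3,z/1e3),c)
    for rr,z in GP: dr(circ(o,np.eye(3),rr/1e3,z/1e3),(0,0,255))
    ex=np.array([d,np.cross([0,0,1],d)])
    dr(np.array([L+[0,0,.018]+a*.11*ex[0]+b*.095*ex[1] for a,b in ((1,1),(1,-1),(-1,-1),(-1,1))]),(255,0,255))
    return im
cv2.imwrite("pics/o1.png",np.hstack([show("side",(285,225,395,320),5),show("side",(255,180,300,235),4)[:475] if 0 else np.zeros((475,1,3),np.uint8)]))
cv2.imwrite("pics/o2.png",show("top",(320,205,415,305),6))
cv2.imwrite("pics/o3.png",np.hstack([show("side",(255,180,300,240),8),show("top",(228,235,273,295),8)]))
E
```

```text
side 834.7333333333333
top 515.6333333333333
[0.56394992 0.21369144] 101.94530949634756
side [0.56589734 0.21475462] 55.95687043444829
top [0.5619728  0.21452145] 29.709607843137256
```

View pics/o1.png

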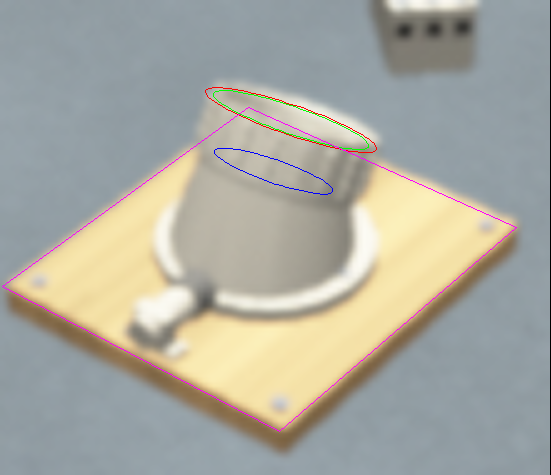

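View pics/o2.png

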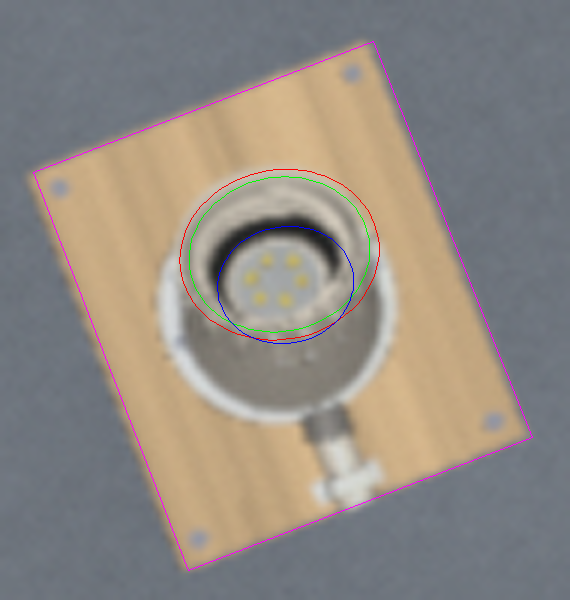

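View pics/o3.png

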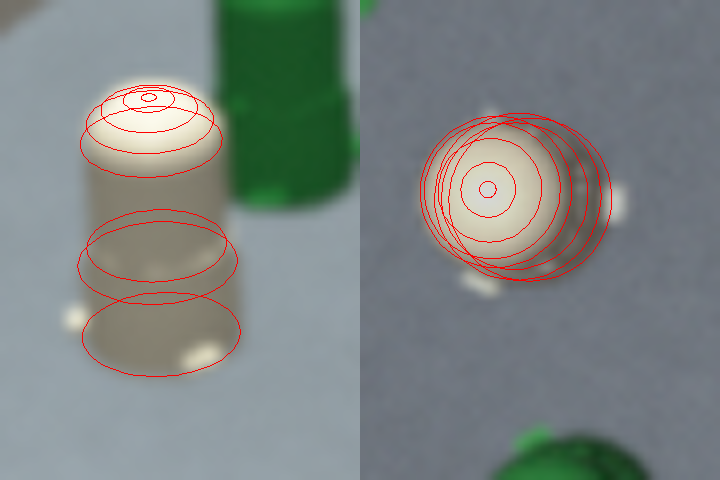

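```bash
python3 - <<'E'
from h import *
P,M=pickle.load(open("v0.pkl","rb"))
S,T=P["side"],P["top"]
d=np.array([.932,.361,0]);d/=np.linalg.norm(d)
Rc=fr(d*.5+np.array([0,0,np.cos(np.pi/6)]),-d)
L=np.array([.5765,-.1542,0]); oc=L+d*.0095+np.array([0,0,.072])
print("oc",oc,"proj mouth",[proj(p,oc+Rc[:,2]*.03) for p in (S,T)],"proj oc",[proj(p,oc) for p in (S,T)])
def plane(p,uv,z):
    C,dd=ray(p,uv); n=Rc[:,2]; o=oc+n*z; t=((o-C)@n)/(dd@n); return (C+dd*t-oc)@Rc
def rep(name,p,uvs,z):
    for uv in uvs:
        q=plane(p,uv,z); print(name,uv,"r %.1f ang %.0f"%(np.hypot(q[0],q[1])*1e3,np.degrees(np.arctan2(q[1],q[0]))))
rep("home top",T,[(370,258.3),(356.5,247.7),(372,242.3)],.006)
rep("home side",S,[(338.7,257),(336.1,252.6),(352.7,258.6)],.006)
rep("start top",T,[(364.7,234.6)],.0235); rep("start side",S,[(352.8,252.1)],.0235)
# glass lugs
o=np.array([.5625,.2140,0])
for n,p,uvs in (("top",T,[(228+618/8,235+203/8),(228+482/8,235+285/8),(228+490/8,235+110/8)]),("side",S,[(255+75/8,180+318/8),(255+203/8,180+355/8)])):
    for uv in uvs:
        q=onz(p,uv,.006)-o; print(n,"r %.1f ang %.0f"%(np.hypot(q[0],q[1])*1e3,np.degrees(np.arctan2(q[1],q[0]))))
E
python3 - <<'E'
import cv2
a=cv2.imread("pics/top0.png")
cv2.imwrite("pics/c3.png",cv2.resize(a[228:275,340:395],None,fx=12,fy=12,interpolation=cv2.INTER_CUBIC))
E
```

```text
oc [ 0.58535867 -0.15076869  0.072     ] proj mouth [array([[342.96739046, 248.24899389]]), array([[365.87620429, 246.38382493]])] proj oc [array([[339.47559063, 258.51003797]]), array([[366.94915762, 251.54963048]])]
home top (370, 258.3) r 28.9 ang -2
home top (356.5, 247.7) r 33.0 ang -132
home top (372, 242.3) r 32.1 ang 129
home side (338.7, 257) r 15.1 ang 17
home side (336.1, 252.6) r 38.7 ang -129
home side (352.7, 258.6) r 46.8 ang 161
start top (364.7, 234.6) r 45.8 ang 164
start side (352.8, 252.1) r 42.5 ang 166
top r 177.9 ang -91
top r 129.3 ang -105
top r 132.3 ang -75
side r 31.8 ang 150
side r 35.4 ang -82
```

View pics/c3.png

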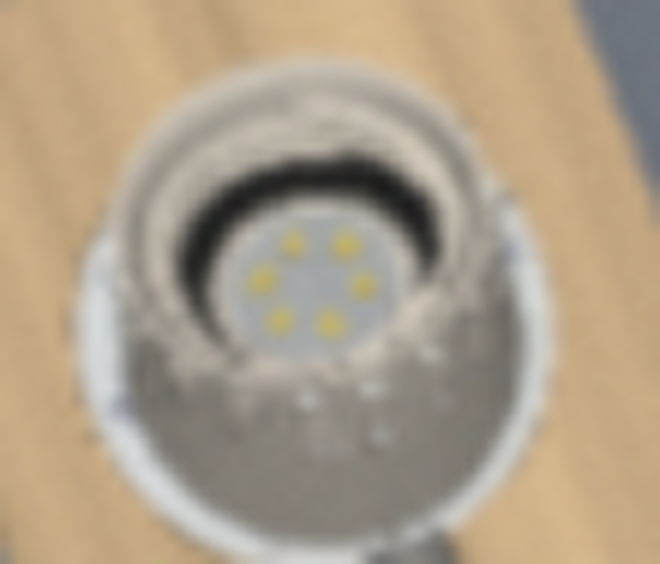

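```bash
cat >> h.py <<'E'
OC=np.array([.5854,-.1508,.072]); D=np.array([.9325,.3612,0]); Z=np.array([0,0,1.])
def cur():
    from bench import r
    from scipy.spatial.transform import Rotation as Ro
    o=r.get_obs(); Rm=Ro.from_rotvec(o["orientation"]).as_matrix(); return o,np.array(o["tcp_pos"]),np.arctan2(Rm[1,1],Rm[0,1]),Rm
def rows(p,th,tp,tth,n,g):
    """n rows from p,th(rad) to tp,tth ; returns text"""
    out=[]; p=np.array(p,float); tp=np.array(tp,float)
    dp=(tp-p)/n; dt=(tth-th)/n
    for i in range(n):
        x=np.array([-np.sin(th),np.cos(th),0]); y=np.array([np.cos(th),np.sin(th),0])
        out.append("%.2f %.2f %.2f %.3f %.2f"%(100*dp@x,100*dp@y,-100*dp[2],-dt,g)); th+=dt
    return "; ".join(out)
E
python3 - <<'E'
from h import *
o,p,th,Rm=cur(); print(p,np.degrees(th),Rm.round(3))
t=np.radians(-73.8); a=rows(p,th,[.563,.214,.16],t,14,1).split("; ")
print("; ".join(a[:8]));print("; ".join(a[8:]))
E
```

```text
[0.19417476 0.64647727 0.23928805] 73.2809661904386 [[-0.958  0.288 -0.   ]
 [ 0.288  0.958 -0.   ]
 [-0.    -0.    -1.   ]]
-3.41 -2.20 0.57 0.183 1.00; -3.76 -1.54 0.57 0.183 1.00; -3.97 -0.83 0.57 0.183 1.00; -4.06 -0.09 0.57 0.183 1.00; -4.01 0.65 0.57 0.183 1.00; -3.82 1.37 0.57 0.183 1.00; -3.51 2.04 0.57 0.183 1.00; -3.08 2.65 0.57 0.183 1.00
-2.54 3.17 0.57 0.183 1.00; -1.92 3.58 0.57 0.183 1.00; -1.24 3.87 0.57 0.183 1.00; -0.51 4.03 0.57 0.183 1.00; 0.23 4.05 0.57 0.183 1.00; 0.97 3.94 0.57 0.183 1.00
```

Candidates for the glass: green at top (217,227) and green at (253,299), white/opal at (247,260), seen in the side view at (276,210). The opal one is the only match. The close crops show its white neck and lugs, and both green ones are left alone.

Request:
{"method": "carry_out", "body": {"series": "-3.4 -2.2 0.57 0.183 1; -3.75 -1.55 0.57 0.183 1; -3.97 -0.83 0.57 0.183 1; -4.06 -0.1 0.57 0.183 1; -4.0 0.65 0.57 0.183 1; -3.82 1.37 0.57 0.183 1; -3.5 2.04 0.57 0.183 1; -3.08 2.65 0.57 0.183 1", "grip_force": 30}}

```text
clock: 3.3
tcp_pos: [0.4057, 0.3989, 0.1938]
orientation: [-2.423, -1.999, -0.001]
contact_force: [-0.2, 0.4, 0.1]
grip_width: 0.0855
```

Request:
{"method": "carry_out", "body": {"series": "-2.54 3.17 0.57 0.183 1; -1.92 3.58 0.57 0.183 1; -1.24 3.87 0.57 0.183 1; -0.5 4.03 0.57 0.183 1; 0.23 4.05 0.57 0.183 1; 0.97 3.94 0.57 0.183 1; 0 0 0 0 1"}}

```text
clock: 4.18
tcp_pos: [0.5657, 0.2114, 0.1594]
orientation: [3.108, 0.44, 0.001]
contact_force: [0.3, 0.6, -0.5]
grip_width: 0.0852
```

Run:
```python
from h import *
o,p,th,Rm=cur(); print(o["clock"],p,np.degrees(th),o["joints"].round(2))
print(rows(p,th,[.563,.214,.059],np.radians(-73.8),3,1))
```

```text
4.175 [0.5657045  0.21141733 0.1594399 ] -73.88852920418971 [-0.96  0.53  0.68  1.84 -0.4   0.92 -1.39]
-0.06 -0.11 3.35 -0.001 1.00; -0.06 -0.11 3.35 -0.001 1.00; -0.06 -0.11 3.35 -0.001 1.00
```

Request:
{"method": "carry_out", "body": {"series": "-0.06 -0.11 3.35 0 1; -0.06 -0.11 3.35 0 1; -0.06 -0.11 3.3 0 1; 0 0 0 0 1; 0 0 0 0 0; 0 0 0 0 0; 0 0 0 0 0; 0 0 0 0 0", "grip_force": 30}}

```text
clock: 5.18
tcp_pos: [0.5626, 0.2177, 0.0614]
orientation: [-3.108, -0.45, -0.005]
contact_force: [-0.6, -1.5, 7.3]
grip_width: 0.0552
```

Run:
```python
from bench import eyes
from h import *
o,p,th,Rm=cur(); print(o["clock"],p,np.degrees(th),o["grip_width"],o["contact_force"])
P={n:eyes.grab_frame(n) for n in ("side","top")}
a=P["side"]["color"][150:240,225:345];b=P["top"]["color"][215:305,190:310]
cv2.imwrite("pics/g1.png",cv2.resize(np.hstack([a,b]),None,fx=3.3,fy=5,interpolation=cv2.INTER_CUBIC))
```

```text
5.175 [0.56261887 0.21767885 0.06142347] -73.53939177093042 0.05516567376583528 [-0.55644887 -1.52287361  7.29957584]
```

View pics/g1.png

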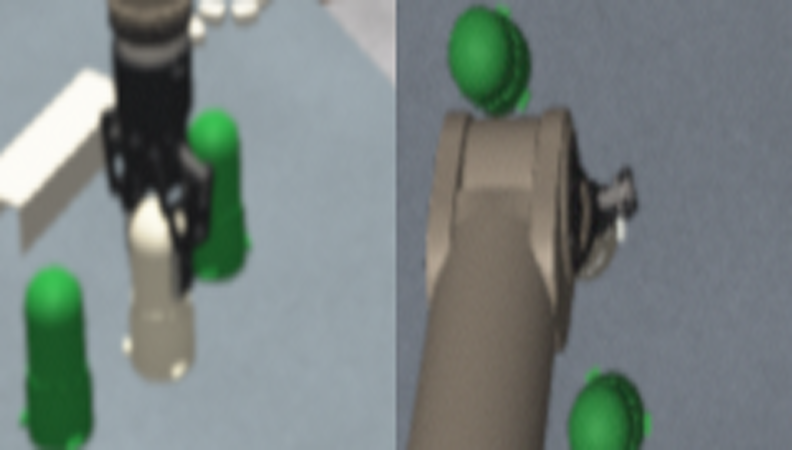

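Run:
```python
from h import *
o,p,th,Rm=cur()
print(rows([.563,.2155,.1794],np.radians(-73.8),[.5108,-.1797,.2],np.radians(-68.8),9,0))
```

```text
-1.78 4.05 -0.23 -0.010 0.00; -1.82 4.04 -0.23 -0.010 0.00; -1.86 4.02 -0.23 -0.010 0.00; -1.90 4.00 -0.23 -0.010 0.00; -1.94 3.98 -0.23 -0.010 0.00; -1.98 3.96 -0.23 -0.010 0.00; -2.01 3.94 -0.23 -0.010 0.00; -2.05 3.92 -0.23 -0.010 0.00; -2.09 3.90 -0.23 -0.010 0.00
```

Request:
{"method": "carry_out", "body": {"series": "0 0 -2 0 0; 0 0 -5 0 0; 0 0 -5 0 0; 0 0 0 0 0", "grip_force": 30}}

```text
clock: 5.78
tcp_pos: [0.5639, 0.2186, 0.1848]
orientation: [-3.106, -0.45, -0.012]
contact_force: [0.2, 0.1, -2.5]
grip_width: 0.0549
```

Request:
{"method": "carry_out", "body": {"series": "-1.8 4.05 -0.2 -0.01 0; -1.82 4.04 -0.2 -0.01 0; -1.86 4.02 -0.2 -0.01 0; -1.9 4 -0.2 -0.01 0; -1.94 4 -0.2 -0.01 0; -2 3.96 -0.2 -0.01 0; -2 3.95 -0.2 -0.01 0; -2.05 3.92 -0.2 -0.01 0"}}

```text
clock: 6.78
tcp_pos: [0.5158, -0.1348, 0.1954]
orientation: [-3.087, -0.575, 0.001]
contact_force: [1.0, -0.5, -1.5]
grip_width: 0.055
```

Request:
{"method": "carry_out", "body": {"series": "-2.1 3.9 -0.2 -0.01 0; 0 0 0 0 0"}}

```text
clock: 7.02
tcp_pos: [0.5094, -0.1819, 0.1978]
orientation: [3.087, 0.579, -0.001]
contact_force: [-1.2, -0.0, -2.1]
grip_width: 0.0551
```

```bash
cat >> h.py <<'E'
def snap(name,boxes,k,draw=None):
    from bench import eyes
    out={}
    ims=[]
    for n,(x0,y0,x1,y1) in boxes.items():
        p=eyes.grab_frame(n); out[n]=p
        im=cv2.resize(p["color"][y0:y1,x0:x1],None,fx=k,fy=k,interpolation=cv2.INTER_CUBIC)
        if draw:
            for pts,c in draw:
                q=((proj(p,pts)-[x0,y0]+.5)*k).astype(int); cv2.polylines(im,[q.reshape(-1,1,2)],True,c,1)
        ims.append(im)
    h=max(i.shape[0] for i in ims); ims=[cv2.copyMakeBorder(i,0,h-i.shape[0],0,0,cv2.BORDER_CONSTANT) for i in ims]
    cv2.imwrite("pics/"+name,np.hstack(ims)); pickle.dump(out,open("last.pkl","wb")); return out
E
python3 - <<'E'
from h import *
o,p,th,Rm=cur(); print(o["clock"],p,np.degrees(th),o["grip_width"],o["contact_force"].round(1),"rel d,e:",((p-OC)@D)*1e3,(p-OC)@np.array([-.3612,.9325,0])*1e3,o["joints"].round(2))
snap("t1.png",{"side":(260,160,390,320),"top":(310,200,420,310)},3.3)
E
```

```text
7.025 [ 0.50944432 -0.18189884  0.19781155] -68.74512873376554 0.05510802573116452 [-1.2 -0.  -2.1] rel d,e: -82.0615685902757 -1.5644750634138884 [-0.38  0.38  0.77  1.96 -0.32  0.93 -0.65]
```

View pics/t1.png

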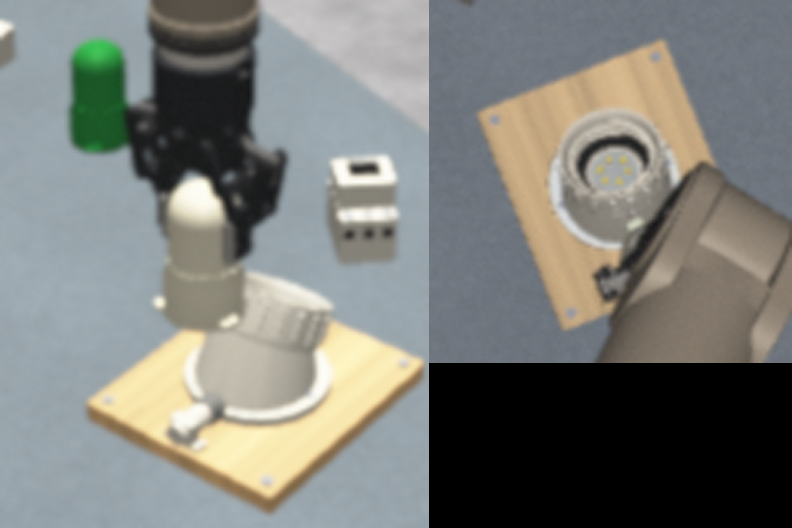

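Request:
{"method": "carry_out", "body": {"series": "0 -0.16 1.5 0 0; 0 0 1.5 0 0; 0.5 0 0 0 0; 0.5 0 0 0 0; 0 0 0 0 0", "grip_force": 20}}

```text
clock: 7.75
tcp_pos: [0.5209, -0.1725, 0.1678]
orientation: [3.085, 0.591, 0.001]
contact_force: [-0.1, 0.4, -2.0]
grip_width: 0.0553
```

Request:
{"method": "carry_out", "body": {"series": "0.5 0.15 -0.3 0 0; 0.5 0.15 -0.25 0 0; 0.5 0 -0.2 0 0; 0.5 0 -0.1 0 0; 0.5 0 -0.05 0 0; 0.5 0 -0.05 0 0; 0 0 0 0 0"}}

```text
clock: 8.62
tcp_pos: [0.5482, -0.1642, 0.1777]
orientation: [-3.084, -0.59, 0.003]
contact_force: [-6.4, 1.7, 7.7]
grip_width: 0.0545
```

Run:
```python
from h import *
o,p,th,Rm=cur(); print(o["clock"],p,np.degrees(th),o["grip_width"],o["contact_force"].round(1),"rel d,e:",((p-OC)@D)*1e3,(p-OC)@np.array([-.3612,.9325,0])*1e3)
snap("t2.png",{"side":(290,160,390,300)},4)
```

```text
8.625 [ 0.54819118 -0.16417304  0.17769721] -68.35437076828043 0.054481412959503026 [-6.4  1.7  7.7] rel d,e: -39.52756925417502 0.9694707178885574
```

View pics/t2.png

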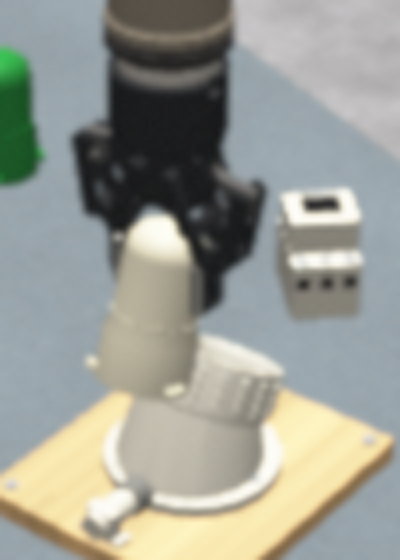

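Request:
{"method": "carry_out", "body": {"series": "0.4 0 0 0 0; 0.4 0.05 0 0 0; 0 0 0 0 0; 0 0 0 0 0"}}

```text
clock: 9.18
tcp_pos: [0.5559, -0.1617, 0.1776]
orientation: [-3.084, -0.589, 0.002]
contact_force: [-4.9, 1.8, 5.1]
grip_width: 0.0553
```

```bash
cat >> h.py <<'E'
def lean(t,D=D): return fr(D*np.sin(t)+Z*np.cos(t),-D)
def rel(p): return ((p-OC)@D)*1e3,(p-OC)@np.array([-.3612,.9325,0])*1e3,(p-OC)[2]*1e3
E
python3 - <<'E'
from h import *
o,p,th,Rm=cur(); print(o["clock"],p,np.degrees(th),o["grip_width"],o["contact_force"].round(1),rel(p))
G=p+[0,0,.011]; dr=[]
R=lean(np.radians(30)); og=G-R[:,2]*.072
for r_,z in GP: dr.append((circ(og,R,r_/1e3,z/1e3),(0,0,255)))
snap("t3.png",{"side":(290,160,390,300)},4)
snap("t3b.png",{"side":(290,160,390,300)},4,dr)
a=cv2.imread("pics/t3.png");b=cv2.imread("pics/t3b.png");cv2.imwrite("pics/t3c.png",np.hstack([a,b]))
E
```

```text
9.175 [ 0.55591756 -0.16169511  0.17762894] -68.36548669491665 0.055326042494880046 [-4.9  1.8  5.1] (np.float64(-31.427684197990303), np.float64(0.48936770991922623), np.float64(105.62894337934068))
```

View pics/t3c.png

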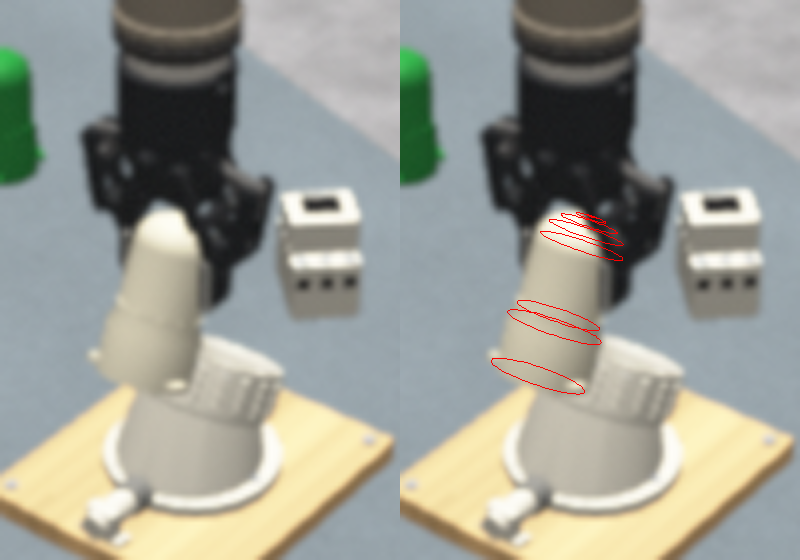

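Run:
```python
from h import *
p=pickle.load(open("last.pkl","rb"))["side"]; 
o,tp,th,Rm=cur(); G=tp+[0,0,.011]
ims=[]
for t in (18,22,26):
    R=lean(np.radians(t)); og=G-R[:,2]*.072
    x0,y0,k=305,205,8; im=cv2.resize(p["color"][y0:265,x0:345],None,fx=k,fy=k,interpolation=cv2.INTER_CUBIC)
    m=np.zeros((480*8,640*8),np.uint8)
    mm=gmask(p,og,R,s=8) 
    m=cv2.resize(mm,None,fx=8,fy=8)[y0*8:265*8,x0*8:345*8]
    cs,_=cv2.findContours((m>.5).astype(np.uint8),cv2.RETR_EXTERNAL,cv2.CHAIN_APPROX_NONE); cv2.drawContours(im,cs,-1,(0,0,255),1)
    ims.append(im[:, :266])
cv2.imwrite("pics/t4.png",np.hstack(ims))
```

```text
(no output)
```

View pics/t4.png

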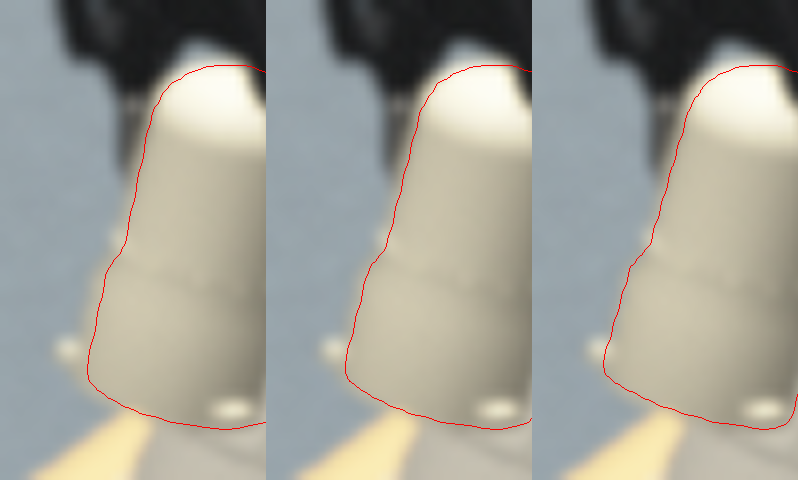

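Request:
{"method": "carry_out", "body": {"series": "0.5 0 0 0 0; 0.5 0 0 0 0; 0 0 0 0 0; 0 0 0 0 0"}}

```text
clock: 9.78
tcp_pos: [0.5655, -0.1581, 0.1772]
orientation: [-3.085, -0.59, 0.001]
contact_force: [-4.7, 1.6, 2.2]
grip_width: 0.0551
```

```bash
cat >> h.py <<'E'
def tilts(name,ts,zg=.072,off=(0,0),box=(305,205,345,265)):
    p=snap("tmp.png",{"side":(290,160,390,300)},4)["side"]
    o,tp,th,Rm=cur(); G=tp+[0,0,.011]; print(o["clock"],tp,np.degrees(th),o["contact_force"].round(1),rel(tp))
    ims=[]; x0,y0,x1,y1=box
    for t in ts:
        R=lean(np.radians(t)); og=G-R[:,2]*zg
        im=cv2.resize(p["color"][y0:y1,x0:x1],None,fx=8,fy=8,interpolation=cv2.INTER_CUBIC)
        m=cv2.resize(gmask(p,og,R,s=8),None,fx=8,fy=8)[y0*8:y1*8,x0*8:x1*8]
        cs,_=cv2.findContours((m>.5).astype(np.uint8),cv2.RETR_EXTERNAL,cv2.CHAIN_APPROX_NONE); cv2.drawContours(im,cs,-1,(0,0,255),1)
        ims.append(im[:, :266])
    cv2.imwrite("pics/"+name,np.hstack(ims))
E
python3 - <<'E'
from h import *
tilts("t5.png",(26,30,34),box=(308,203,348,263))
E
```

```text
9.825 [ 0.56553324 -0.15817639  0.17713132] -68.36790951662795 [-4.4  2.3  3.4] (np.float64(-21.190106971591845), np.float64(0.297390539252946), np.float64(105.13131664568516))
```

View pics/t5.png

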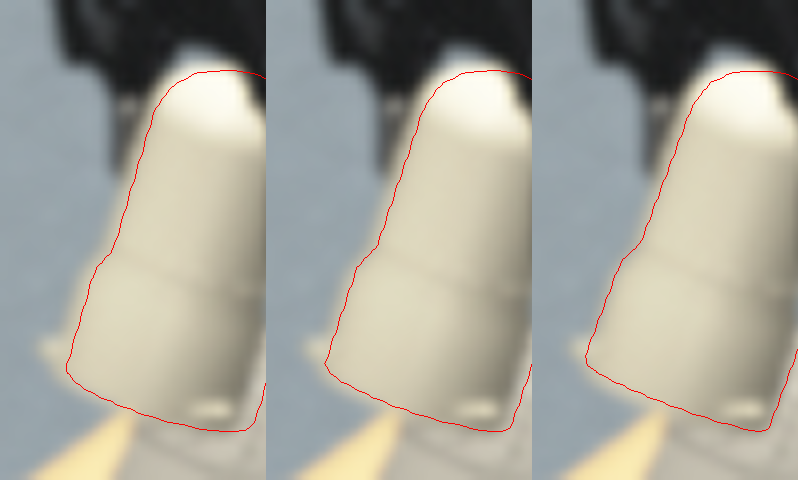

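View pics/tmp.png

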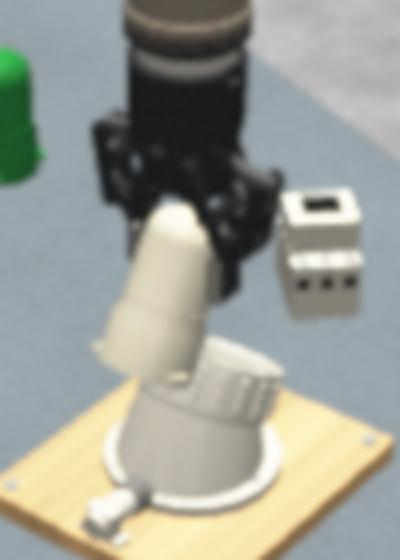

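Run:
```python
from h import *
p=pickle.load(open("v0.pkl","rb"))[0]["side"]
R=lean(np.radians(30)); ims=[]
for sh in (0,1):
    x0,y0,x1,y1,k=318,232,368,275,8
    im=cv2.resize(p["color"][y0:y1,x0:x1],None,fx=k,fy=k,interpolation=cv2.INTER_CUBIC)
    if sh:
      for rr,z,c in ((49,30,(0,0,255)),(44.5,30,(0,200,0)),(49,5,(255,0,0))):
        q=((proj(p,circ(OC,R,rr/1e3,z/1e3))-[x0,y0]+.5)*k).astype(int); cv2.polylines(im,[q.reshape(-1,1,2)],True,c,1)
    ims.append(im)
cv2.imwrite("pics/col.png",np.hstack(ims))
p=pickle.load(open("v0.pkl","rb"))[0]["top"]; ims=[]
for sh in (0,1):
    x0,y0,x1,y1,k=342,228,390,280,8
    im=cv2.resize(p["color"][y0:y1,x0:x1],None,fx=k,fy=k,interpolation=cv2.INTER_CUBIC)
    if sh:
      for rr,z,c in ((49,30,(0,0,255)),(44.5,30,(0,200,0)),(49,5,(255,0,0))):
        q=((proj(p,circ(OC,R,rr/1e3,z/1e3))-[x0,y0]+.5)*k).astype(int); cv2.polylines(im,[q.reshape(-1,1,2)],True,c,1)
    ims.append(im)
cv2.imwrite("pics/col2.png",np.hstack(ims))
```

```text
(no output)
```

View pics/col.png

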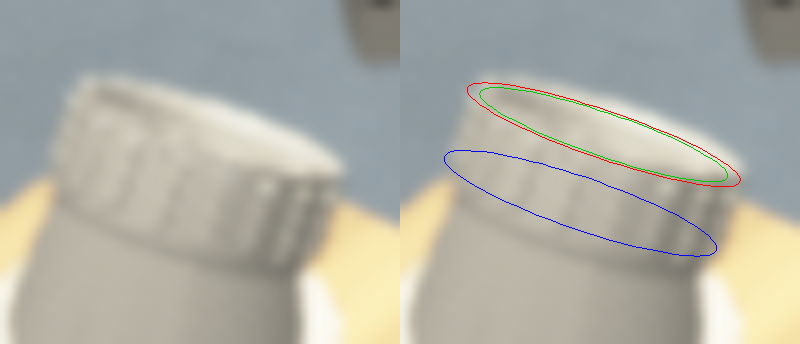

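View pics/col2.png

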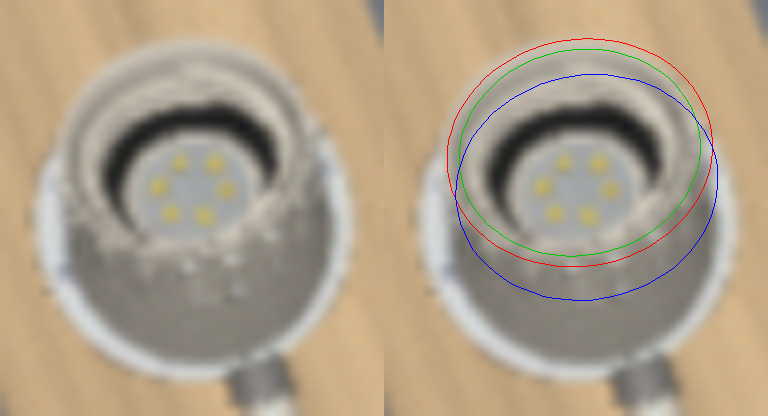

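Run:
```python
from h import *
P=pickle.load(open("v0.pkl","rb"))[0]
tp=np.array([(190,38),(95,75),(60,150),(290,80),(312,140)])/8+[342,228]-.5/8*0
sp=np.array([(90,75),(140,82),(200,97),(260,118),(310,142),(345,165)])/8+[318,232]
R=lean(np.radians(30)); m0=OC+R[:,2]*.03
def res(v,ang=0):
    Dd=np.array([np.cos(ang),np.sin(ang),0])*1.0
    Rr=fr(Dd*.5+Z*np.cos(np.pi/6),-Dd); out=[]
    for p,pts in ((P["top"],tp),(P["side"],sp)):
        q=proj(p,circ(m0+v[:3],Rr,v[3],0,720))
        c=q.mean(0)
        dd=np.linalg.norm(pts[:,None]-q[None],axis=2); i=dd.argmin(1); s=np.sign(np.linalg.norm(pts-c,axis=1)-np.linalg.norm(q[i]-c,axis=1))
        out.append(dd.min(1)*s)
    return np.concatenate(out)
a=np.arctan2(D[1],D[0])
for rr in (.046,.047,.048,.049):
    f=lambda v:np.r_[res(np.r_[v,rr],a)]
    s=least_squares(f,[0,0,0.001],diff_step=1e-3,x_scale=.001); print(rr,(s.x*1e3).round(1),s.cost.round(3),s.fun.round(1))
    f=lambda v:np.r_[res(np.r_[v[:2],0,rr],a)]
    s=least_squares(f,[0.001,0.001],diff_step=1e-3,x_scale=.001); print("  z0",(s.x*1e3).round(1),s.cost.round(3))
```

```text
0.046 [3.6 1.5 1.1] 1.447 [-0.8 -0.2  0.4 -0.6 -0.  -0.1 -0.1  0.   0.2  0.2  1.3]
  z0 [4.3 1.8] 1.582
0.047 [2.7 1.6 1.3] 1.528 [-0.7 -0.3  0.1 -0.8 -0.4 -0.2 -0.1  0.1  0.2  0.2  1.2]
  z0 [3.5 2. ] 1.757
0.048 [1.6 1.7 1.8] 1.895 [-0.7 -0.4 -0.3 -0.8 -0.7 -0.3 -0.2  0.1  0.2  0.3  1.3]
  z0 [2.6 2.2] 2.264
0.049 [0.3 1.8 2.3] 2.515 [-0.5 -0.4 -0.7 -0.9 -1.1 -0.5 -0.2  0.1  0.3  0.3  1.3]
  z0 [1.8 2.3] 3.093
```

Request:
{"method": "carry_out", "body": {"series": "0 0 0 0 0; -0.35 0 -0.2 0 0; 0.5 0 -0.87 0 0; 0.5 0 -0.87 0 0; 1.5 0 0.86 0 0; 1.5 0 0.86 0 0; 1.5 0 0.86 0 0; 1.5 0 0.86 0 0", "grip_force": 60}}

```text
clock: 10.82
tcp_pos: [0.6285, -0.1331, 0.1607]
orientation: [-3.085, -0.59, 0.002]
contact_force: [-0.3, 0.6, -2.2]
grip_width: 0.0545
```

Request:
{"method": "carry_out", "body": {"series": "1.45 0 0.86 0 0; 0 0 0 0 0; 0 0 0 0 0"}}

```text
clock: 11.2
tcp_pos: [0.6408, -0.129, 0.1534]
orientation: [3.086, 0.589, -0.001]
contact_force: [-0.1, -0.1, -1.7]
grip_width: 0.0543
```

```bash
sed -i 's/OC=np.array(\[.5854,-.1508,.072\])/OC=np.array([.588,-.149,.072])/' h.py
cat >> h.py <<'E'
def us(p):
    d,e,z=rel(p+np.array([0,0,.011])); return "u %.1f e %.1f s %.1f"%(.866*d-.5*z,e,.5*d+.866*z)
def stat():
    o,p,th,Rm=cur(); print(o["clock"],p.round(4),"th %.1f"%np.degrees(th),"w %.4f"%o["grip_width"],o["contact_force"].round(1),o["moment"].round(2),us(p)); return p
E
python3 - <<'E'
from h import *
p=stat()
G=p+[0,0,.011]; dr=[]
R=lean(np.radians(30)); og=G-R[:,2]*.072
for r_,z in GP[:4]: dr.append((circ(og,R,r_/1e3,z/1e3),(0,0,255)))
for rr,z in ((48,30),(40,24)): dr.append((circ(OC,R,rr/1e3,z/1e3),(255,0,0)))
box={"side":(310,190,380,270)}
snap("i1.png",box,5); snap("i1b.png",box,5,dr)
a=cv2.imread("pics/i1.png");b=cv2.imread("pics/i1b.png");cv2.imwrite("pics/i1c.png",np.hstack([a,b]))
E
```

```text
11.2 [ 0.6408 -0.129   0.1534] th -68.4 w 0.0543 [-0.1 -0.1 -1.7] [-0.01 -0.04 -0.02] u 2.7 e -0.4 s 108.3
```

View pics/i1c.png

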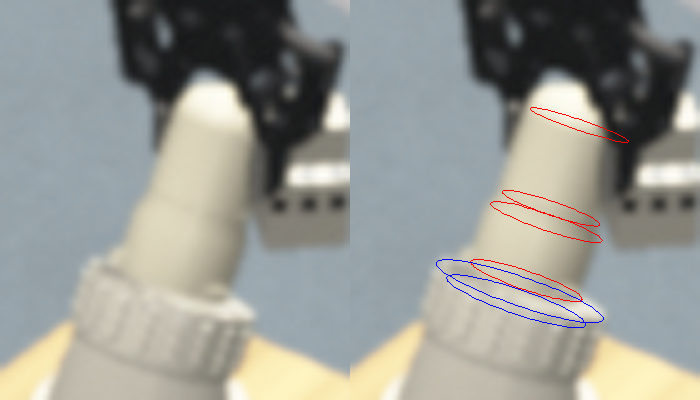

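Request:
{"method": "carry_out", "body": {"series": "-0.35 0 0.35 0 0; -0.25 0 0.43 0 0; -0.25 0 0.43 0 0; 0 0 0 0 0", "grip_force": 20}}

```text
clock: 11.8
tcp_pos: [0.6336, -0.1313, 0.1411]
orientation: [3.086, 0.59, 0.001]
contact_force: [2.3, -0.2, -3.8]
grip_width: 0.0543
```

Request:
{"method": "carry_out", "body": {"series": "-0.25 0 0.43 0 0; 0 0 0 0 0"}}

```text
clock: 12.05
tcp_pos: [0.6313, -0.1324, 0.1367]
orientation: [3.085, 0.59, 0.001]
contact_force: [5.5, 0.7, -4.5]
grip_width: 0.0544
```

Run:
```python
from h import *
p=stat()
```

```text
12.05 [ 0.6313 -0.1324  0.1367] th -68.3 w 0.0544 [ 5.5  0.7 -4.5] [ 0.12 -1.34  0.06] u 2.3 e -0.2 s 88.8
```

Request:
{"method": "carry_out", "body": {"series": "0.17 0 0.1 0 0; 0 0 0 0 0"}}

```text
clock: 12.3
tcp_pos: [0.6317, -0.132, 0.1356]
orientation: [-3.085, -0.589, 0.003]
contact_force: [0.5, 0.8, -3.8]
grip_width: 0.0546
```

Run:
```python
from h import *
p=stat()
G=p+[0,0,.011]; dr=[]
R=lean(np.radians(30)); og=G-R[:,2]*.072
for r_,z in GP[:4]: dr.append((circ(og,R,r_/1e3,z/1e3),(0,0,255)))
for rr,z in ((48,30),(40,24)): dr.append((circ(OC,R,rr/1e3,z/1e3),(255,0,0)))
box={"side":(310,190,380,270)}
snap("i2.png",box,5); snap("i1b.png",box,5,dr)
a=cv2.imread("pics/i2.png");b=cv2.imread("pics/i1b.png");cv2.imwrite("pics/i2c.png",np.hstack([a,b]))
```

```text
12.3 [ 0.6317 -0.132   0.1356] th -68.4 w 0.0546 [ 0.5  0.8 -3.8] [ 0.03 -0.27  0.  ] u 3.3 e 0.0 s 88.1
```

View pics/i2c.png

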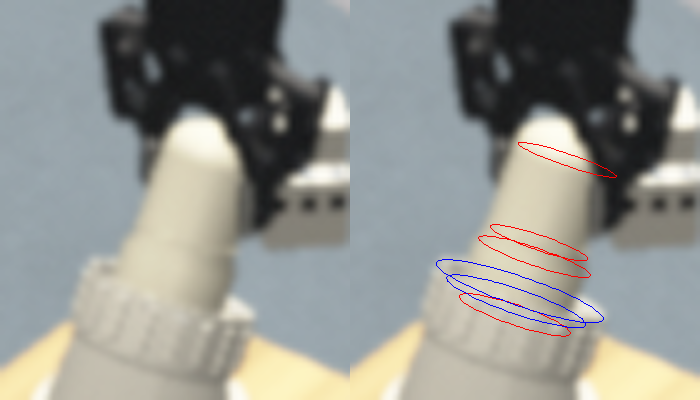

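Request:
{"method": "carry_out", "body": {"series": "-0.1 0 0.17 0 0; -0.1 0 0.17 0 0; 0 0 0 0 0"}}

```text
clock: 12.78
tcp_pos: [0.6321, -0.132, 0.1344]
orientation: [-3.085, -0.59, -0.005]
contact_force: [2.2, 2.3, 8.6]
grip_width: 0.0547
```

Run:
```python
from h import *
p=stat()
```

```text
12.775 [ 0.6321 -0.132   0.1344] th -68.3 w 0.0547 [2.2 2.3 8.6] [ 0.7   0.25 -0.2 ] u 4.2 e -0.1 s 87.2
```

Request:
{"method": "carry_out", "body": {"series": "-0.05 0 0.05 0.13 0; -0.03 0 0.05 0.13 0; -0.03 0 0.05 0.13 0; -0.03 0 0.05 0.13 0; 0 0 0 0 0", "grip_force": 25}}

```text
clock: 13.4
tcp_pos: [0.6347, -0.145, 0.1362]
orientation: [3.115, -0.229, 0.027]
contact_force: [9.8, -21.5, 7.2]
grip_width: 0.0544
```

Run:
```python
from h import *
p=stat()
box={"side":(310,190,380,270),"top":(330,215,400,295)}
snap("i3.png",box,5)
```

```text
13.4 [ 0.6347 -0.145   0.1362] th -98.4 w 0.0544 [  9.8 -21.5   7.2] [-5.3  -2.34  0.91] u 1.4 e -13.1 s 87.7
```

View pics/i3.png

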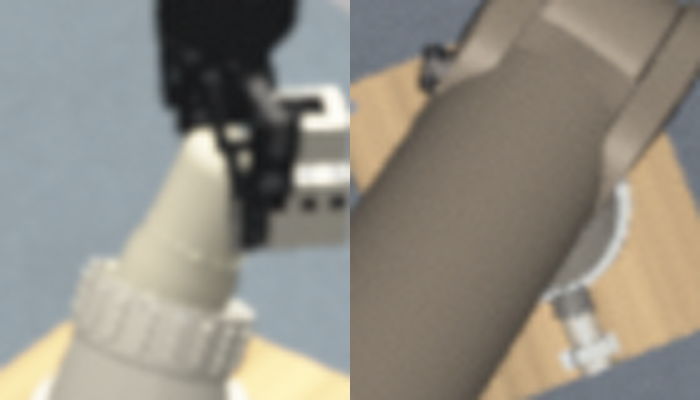

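Request:
{"method": "carry_out", "body": {"series": "0 0 -0.05 -0.17 0; 0 0 -0.05 -0.17 0; 0.05 0 -0.1 -0.17 0; 0 0 0 0 0", "grip_force": 20}}

```text
clock: 14.0
tcp_pos: [0.6321, -0.1314, 0.1349]
orientation: [-3.086, -0.578, -0.008]
contact_force: [3.6, 4.3, 9.2]
grip_width: 0.0546
```

Run:
```python
from h import *
p=stat()
box={"side":(310,190,380,270),"top":(330,215,400,295)}
snap("i4.png",box,5)
```

```text
14.0 [ 0.6321 -0.1314  0.1349] th -68.8 w 0.0546 [3.6 4.3 9.2] [ 1.   -0.14 -0.31] u 4.2 e 0.5 s 87.7
```

View pics/i4.png

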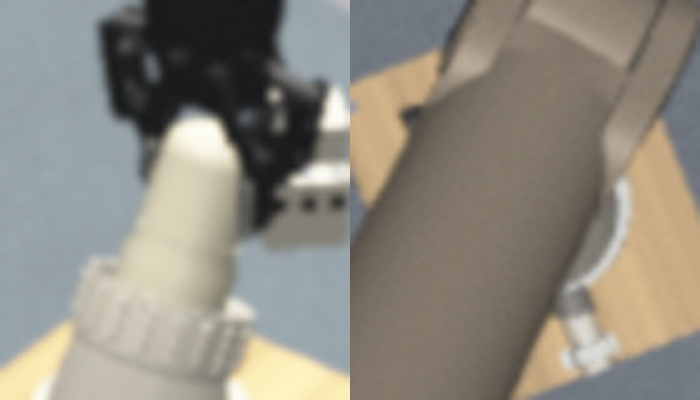

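Run:
```python
from h import *
o,p,th,Rm=cur(); P=pickle.load(open("last.pkl","rb"))["side"]
y=Rm[:,1];x=Rm[:,0]
x0,y0,k=335,200,10
im=cv2.resize(P["color"][y0:250,x0:375],None,fx=k,fy=k,interpolation=cv2.INTER_CUBIC)
for zz,c in ((8,(0,0,255)),(3,(0,255,0)),(-2,(255,0,0))):
    q=np.array([p+y*a*.001+x*b*.001-[0,0,zz*.001] for a,b in ((28,-11),(28,11),(45,11),(45,-11))])
    q=((proj(P,q)-[x0,y0]+.5)*k).astype(int); cv2.polylines(im,[q.reshape(-1,1,2)],True,c,1)
cv2.imwrite("pics/f.png",im)
```

```text
(no output)
```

View pics/f.png

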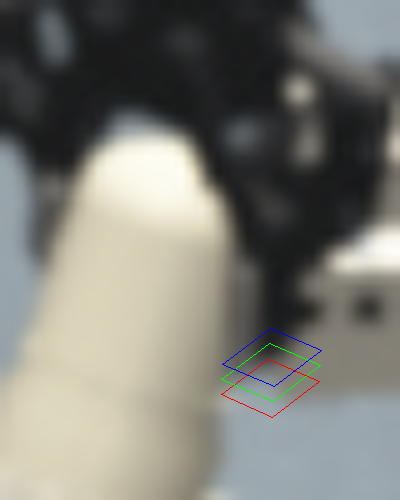

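Request:
{"method": "carry_out", "body": {"series": "0 0 0 0 0.72; 0.25 0 -0.85 0 0.72; 0.15 0 -0.85 0 0.72; 0.1 0 -0.8 0 0.72; 0 0 0 0 0; 0 0 0 0 0", "grip_force": 20}}

```text
clock: 14.85
tcp_pos: [0.6359, -0.131, 0.1593]
orientation: [3.088, 0.575, 0.006]
contact_force: [1.0, 1.0, 8.1]
grip_width: 0.0546
```

Run:
```python
from h import *
p=stat()
box={"side":(310,170,380,270),"top":(330,215,400,295)}
snap("i5.png",box,5)
```

```text
14.85 [ 0.6359 -0.131   0.1593] th -68.9 w 0.0546 [1.  1.  8.1] [ 0.31 -0.08 -0.  ] u -4.8 e -0.6 s 110.7
```

View pics/i5.png

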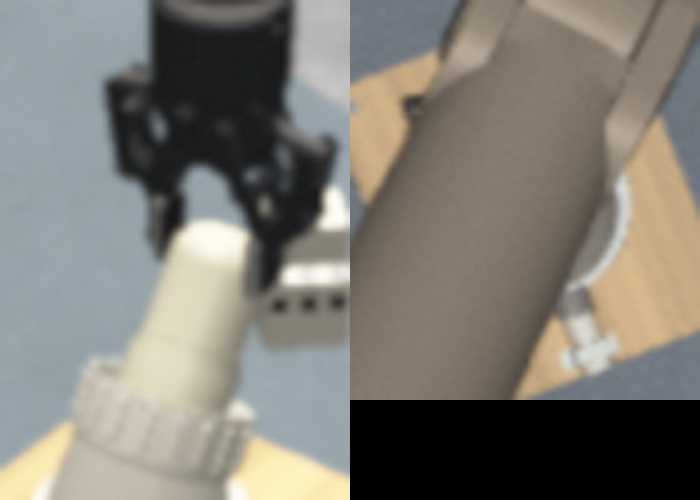

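Request:
{"method": "carry_out", "body": {"series": "0 0 0 0 0.85; 0.1 0 -0.6 0 0.85; 0 0 0 -0.17 0.85; 0 0 0 -0.17 0.85; 0 0 0 0 0; 0 0 0 0 0; 0 0 0 0 0", "grip_force": 20}}

```text
clock: 15.82
tcp_pos: [0.6357, -0.1306, 0.164]
orientation: [2.948, 1.086, 0.001]
contact_force: [0.4, 0.1, 5.2]
grip_width: 0.0535
```

Run:
```python
from h import *
p=stat()
box={"side":(310,170,380,270)}
snap("i6.png",box,6)
```

```text
15.825 [ 0.6357 -0.1306  0.164 ] th -49.6 w 0.0535 [0.4 0.1 5.2] [0.1  0.03 0.03] u -7.3 e -0.1 s 114.8
```

View pics/i6.png

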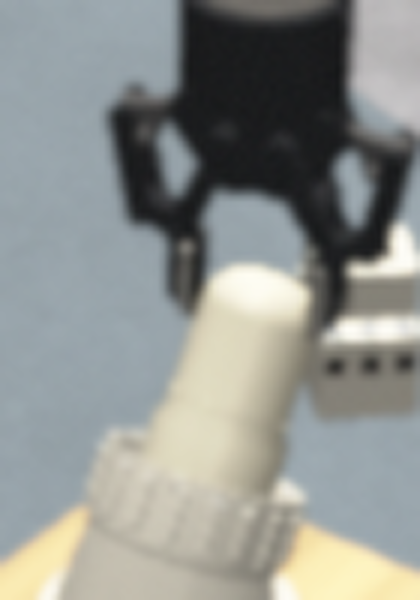

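Request:
{"method": "carry_out", "body": {"series": "0 0 0.05 0.175 0; 0 0 0.05 0.175 0; 0 0 0.05 0.175 0; 0 0 0.05 0.175 0; 0 0 0 0 0", "grip_force": 25}}

```text
clock: 16.5
tcp_pos: [0.6399, -0.1342, 0.1653]
orientation: [3.134, 0.008, 0.017]
contact_force: [6.2, -5.2, 13.0]
grip_width: 0.0529
```

Run:
```python
from h import *
p=stat()
box={"side":(310,170,380,270)}
snap("i7.png",box,6)
```

```text
16.5 [ 0.6399 -0.1342  0.1653] th -89.7 w 0.0529 [ 6.2 -5.2 13. ] [-1.73 -1.22  0.13] u -5.6 e -5.0 s 117.2
```

View pics/i7.png

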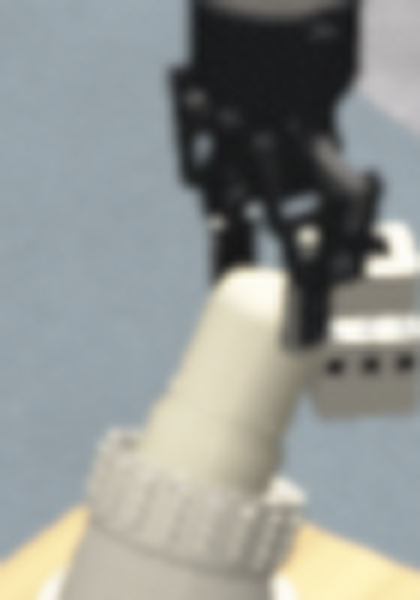

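Request:
{"method": "carry_out", "body": {"series": "0 0 0 0 0.85; 0 0 0 -0.05 0.85; 0 0 0 -0.18 0.85; 0 0 0 -0.18 0.85; 0 0 0 -0.18 0.85; 0 0 0 -0.18 0.85; 0 0 0 0 0.85", "grip_force": 20}}

```text
clock: 17.42
tcp_pos: [0.6346, -0.1302, 0.1609]
orientation: [-2.907, -1.188, 0.002]
contact_force: [0.8, -0.1, 0.5]
grip_width: 0.0727
```

```bash
cat >> h.py <<'E'
def fitglass(h0=14,name=None):
    """fit axial height h, lateral u,e and tilts from side view warm-mask of the free part"""
    from bench import eyes
    p=eyes.grab_frame("side"); return p
E
python3 - <<'E'
from h import *
p=stat()
box={"side":(310,170,380,270)}
P=snap("i8.png",box,6)["side"]
R=lean(np.radians(30)); ims=[]
for h in (9,12,15,18):
    x0,y0,x1,y1,k=325,200,358,262,6
    im=cv2.resize(P["color"][y0:y1,x0:x1],None,fx=k,fy=k,interpolation=cv2.INTER_CUBIC)
    og=OC+R[:,2]*h/1e3
    m=cv2.resize(gmask(P,og,R,s=6),None,fx=k,fy=k)[y0*k:y1*k,x0*k:x1*k]
    cs,_=cv2.findContours((m>.5).astype(np.uint8),cv2.RETR_EXTERNAL,cv2.CHAIN_APPROX_NONE); cv2.drawContours(im,cs,-1,(0,0,255),1)
    ims.append(im)
cv2.imwrite("pics/i8h.png",np.hstack(ims))
E
```

```text
17.425 [ 0.6346 -0.1302  0.1609] th -45.6 w 0.0727 [ 0.8 -0.1  0.5] [-0.07  0.01  0.  ] u -6.5 e 0.7 s 111.6
```

View pics/i8.png

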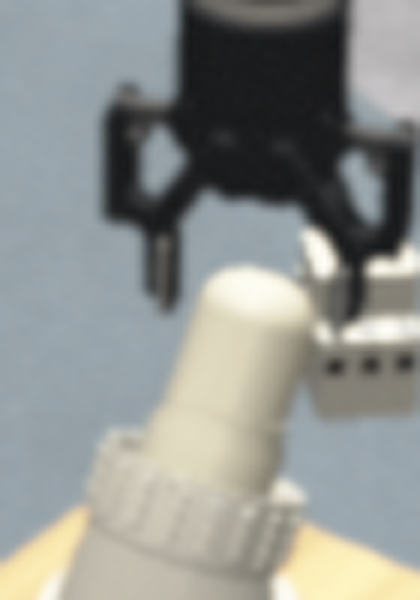

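View pics/i8h.png

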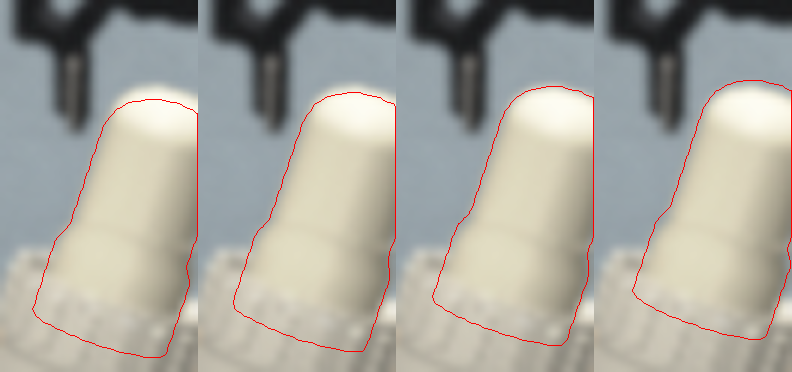

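Request:
{"method": "carry_out", "body": {"series": "0 0 0 0 0; 0 0 0 0 0; 0 0 0 0 0; 0 0 0.05 0.18 0; 0 0 0.05 0.18 0; 0 0 0.05 0.18 0; 0 0 0.05 0.18 0; 0 0 0 0 0", "grip_force": 25}}

```text
clock: 18.48
tcp_pos: [0.638, -0.131, 0.1615]
orientation: [3.138, 0.088, 0.008]
contact_force: [2.8, 0.7, 8.4]
grip_width: 0.0538
```

Request:
{"method": "carry_out", "body": {"series": "0 0 0 0 0.85; 0 0 0 -0.05 0.85; 0 0 0 -0.18 0.85; 0 0 0 -0.18 0.85; 0 0 0 -0.18 0.85; 0 0 0 -0.18 0.85; 0 0 0 0 0.85", "grip_force": 25}}

```text
clock: 19.35
tcp_pos: [0.6349, -0.1308, 0.1593]
orientation: [-2.877, -1.26, 0.0]
contact_force: [0.8, -0.2, -0.2]
grip_width: 0.0729
```

```bash
cat >> h.py <<'E'
def hview(name,hs=(3,6,9,12),u=0):
    P=snap("tmp.png",{"side":(310,170,380,270)},6)["side"]; np.save("pics/raw_"+name.split(".")[0]+".npy",P["color"])
    R=lean(np.radians(30)); ims=[]
    for h in hs:
        x0,y0,x1,y1,k=325,200,358,262,6
        im=cv2.resize(P["color"][y0:y1,x0:x1],None,fx=k,fy=k,interpolation=cv2.INTER_CUBIC)
        og=OC+R[:,2]*h/1e3
        m=cv2.resize(gmask(P,og,R,s=6),None,fx=k,fy=k)[y0*k:y1*k,x0*k:x1*k]
        cs,_=cv2.findContours((m>.5).astype(np.uint8),cv2.RETR_EXTERNAL,cv2.CHAIN_APPROX_NONE); cv2.drawContours(im,cs,-1,(0,0,255),1)
        ims.append(im)
    cv2.imwrite("pics/"+name,np.hstack(ims))
E
python3 - <<'E'
from h import *
p=stat()
hview("i9.png",(9,12,15,18))
E
```

```text
19.35 [ 0.6349 -0.1308  0.1593] th -42.7 w 0.0729 [ 0.8 -0.2 -0.2] [-0.03 -0.05 -0.  ] u -5.6 e -0.0 s 110.3
```

View pics/i9.png

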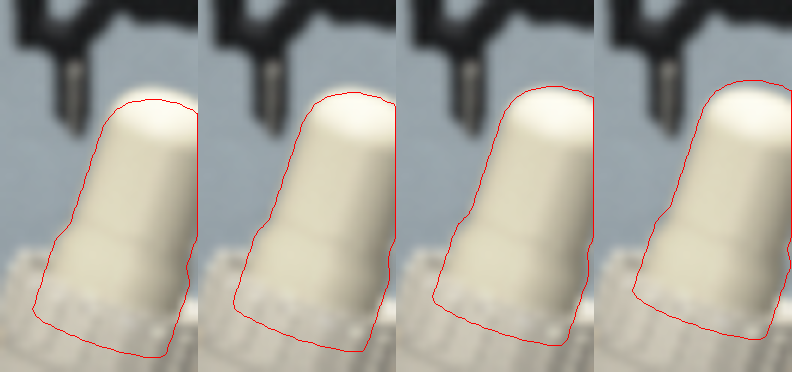

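```bash
cat >> h.py <<'E'
def shift(a,b):
    A=cv2.imread("pics/"+a)[240:440,120:330]; B=cv2.imread("pics/"+b)
    best=None
    A=A.astype(np.float32)
    w=(A[...,2]>150)
    # match inner glass template
    t=cv2.imread("pics/"+a)[255:440,150:310]
    r_=cv2.matchTemplate(B,t,cv2.TM_CCOEFF_NORMED); _,v,_,l=cv2.minMaxLoc(r_)
    print(a,b,"shift px (full-res)",(l[0]-150)/6,(l[1]-255)/6,v)
E
cp pics/tmp.png pics/i9f.png; python3 -c "
from h import *
shift('i8.png','i9f.png'); shift('i6.png','i8.png')
P=pickle.load(open('last.pkl','rb'))['side'];R=lean(np.radians(30));print(proj(P,OC+R[:,2]*.1)-proj(P,OC+R[:,2]*.09))"
```

```text
i8.png i9f.png shift px (full-res) -0.16666666666666666 0.3333333333333333 0.9959389567375183
i6.png i8.png shift px (full-res) -2.1666666666666665 0.6666666666666666 0.8973830342292786
[[ 1.18027048 -3.46759105]]
```

Request:
{"method": "carry_out", "body": {"series": "0 0 -0.1 0 0; 0 0 0 0 0; 0 0 0 0 0; 0 0 0.05 0.18 0; 0 0 0.05 0.18 0", "grip_force": 25}}

```text
clock: 20.02
tcp_pos: [0.6367, -0.1305, 0.161]
orientation: [3.056, 0.722, 0.004]
contact_force: [0.2, 0.3, 6.9]
grip_width: 0.054
```

```bash
python3 - <<'E'
from h import *
p=stat(); hview("i10.png",(12,))
E
cp pics/tmp.png pics/i10f.png; python3 -c "
from h import *
shift('i9f.png','i10f.png')"
```

```text
20.025 [ 0.6367 -0.1305  0.161 ] th -63.4 w 0.0540 [0.2 0.3 6.9] [-0.17 -0.02  0.89] u -4.9 e -0.3 s 112.7
i9f.png i10f.png shift px (full-res) 0.6666666666666666 0.3333333333333333 0.755384624004364
```

Request:
{"method": "carry_out", "body": {"series": "0 0 0.05 0.18 0; 0 0 0.05 0.18 0"}}

```text
clock: 20.32
tcp_pos: [0.6359, -0.1312, 0.1601]
orientation: [3.136, 0.162, 0.002]
contact_force: [0.3, -0.6, 9.5]
grip_width: 0.0534
```

```bash
python3 - <<'E'
from h import *
p=stat(); hview("i11.png",(12,))
E
cp pics/tmp.png pics/i11f.png; python3 -c "
from h import *
shift('i9f.png','i11f.png')"
```

```text
20.325 [ 0.6359 -0.1312  0.1601] th -84.1 w 0.0534 [ 0.3 -0.6  9.5] [-0.59 -0.2   0.89] u -5.3 e -0.7 s 111.4
i9f.png i11f.png shift px (full-res) -6.0 13.666666666666666 0.7130333185195923
```

View pics/i11f.png

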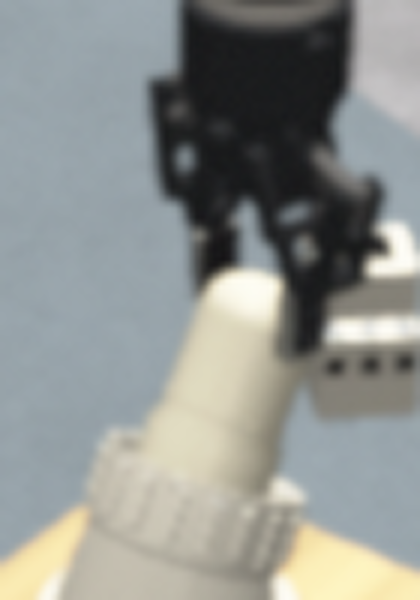

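Request:
{"method": "carry_out", "body": {"series": "0 0 0 0 0.85; 0 0 0 -0.1 0.85; 0 0 0 -0.16 0.85; 0 0 -0.1 0 0; 0 0 0 0 0; 0 0 0 -0.17 0; 0 0 -0.05 -0.17 0; 0 0 0 0 0", "grip_force": 25}}

```text
clock: 21.38
tcp_pos: [0.6345, -0.1302, 0.1599]
orientation: [-2.947, -1.084, 0.002]
contact_force: [-2.7, 0.4, 1.7]
grip_width: 0.0543
```

```bash
python3 - <<'E'
from h import *
p=stat(); hview("i12.png",(9,12,15,18))
E
cp pics/tmp.png pics/i12f.png; python3 -c "
from h import *
shift('i9f.png','i12f.png')"
```

```text
21.375 [ 0.6345 -0.1302  0.1599] th -49.6 w 0.0543 [-2.7  0.4  1.7] [0.62 0.86 0.08] u -6.0 e 0.7 s 110.7
i9f.png i12f.png shift px (full-res) 1.1666666666666667 -0.16666666666666666 0.8875386714935303
```

View pics/i12f.png

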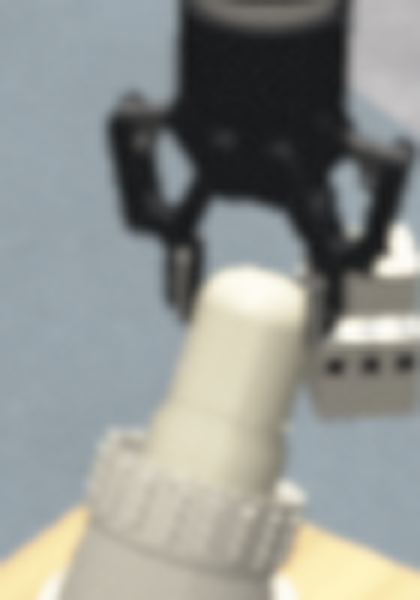

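Request:
{"method": "carry_out", "body": {"series": "-0.05 0 0.1 0 0; -0.05 0 0.1 0.12 0; 0 0 0.05 0.12 0; 0 0 0.05 0.12 0; 0 0 0.05 0.12 0; 0 0 0 0 0", "grip_force": 25}}

```text
clock: 22.18
tcp_pos: [0.635, -0.1303, 0.1579]
orientation: [-3.121, -0.353, -0.001]
contact_force: [-5.5, 5.5, 12.5]
grip_width: 0.0541
```

Run:
```python
from h import *
p=stat(); hview("i13.png",(9,12,15,18))
```

```text
22.175 [ 0.635  -0.1303  0.1579] th -77.1 w 0.0541 [-5.5  5.5 12.5] [0.89 1.34 0.14] u -4.6 e 0.5 s 109.2
```

View pics/i13.png

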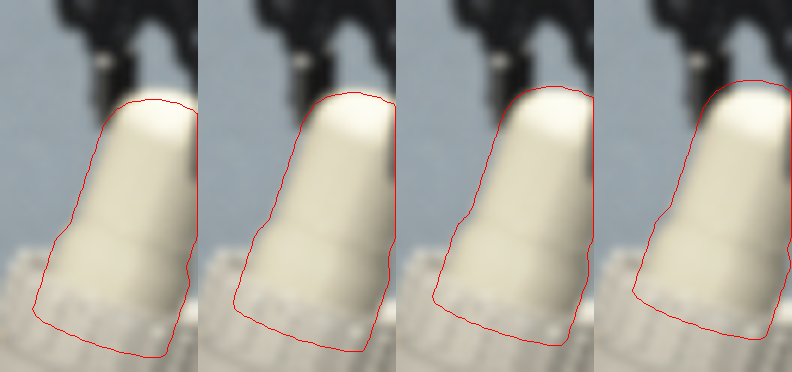

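Request:
{"method": "carry_out", "body": {"series": "0 0 0.05 0.12 0; 0 0 0.05 0.12 0; 0 0 0.05 0.12 0; 0 0 0 0 0"}}

```text
clock: 22.72
tcp_pos: [0.6374, -0.132, 0.1579]
orientation: [3.132, -0.21, 0.009]
contact_force: [-2.3, 2.8, 15.5]
grip_width: 0.0541
```

Run:
```python
from h import *
p=stat(); hview("i14.png",(9,12,15,18))
```

```text
22.725 [ 0.6374 -0.132   0.1579] th -97.7 w 0.0541 [-2.3  2.8 15.5] [-0.12  0.48  0.37] u -3.2 e -2.0 s 110.0
```

View pics/i14.png

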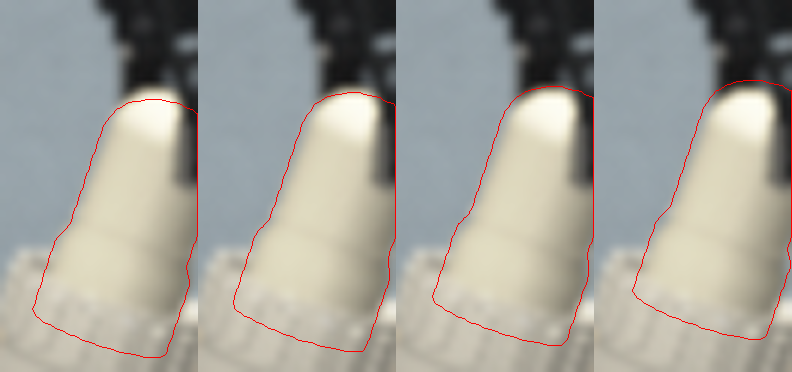

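Request:
{"method": "carry_out", "body": {"series": "0 0 0 0 0.85; 0 0 0 -0.08 0.85; 0 0 0 -0.185 0.85; 0 0 0 -0.185 0.85; 0 0 0 -0.185 0.85; 0 0 0 -0.185 0.85; 0 0 0 -0.1 0.85; 0 0 0 0 0.85"}}

```text
clock: 23.78
tcp_pos: [0.6347, -0.1315, 0.1548]
orientation: [2.902, 1.202, 0.0]
contact_force: [0.4, 0.1, 0.2]
grip_width: 0.0727
```

```bash
python3 - <<'E'
from h import *
p=stat(); hview("i15.png",(6,9,12,15))
E
cp pics/tmp.png pics/i15f.png; python3 -c "
from h import *
shift('i9f.png','i15f.png')"
```

```text
23.775 [ 0.6347 -0.1315  0.1548] th -45.0 w 0.0727 [0.4 0.1 0.2] [-0.   -0.02  0.04] u -3.7 e -0.6 s 106.1
i9f.png i15f.png shift px (full-res) 0.16666666666666666 0.5 0.9954885244369507
```

View pics/i15f.png

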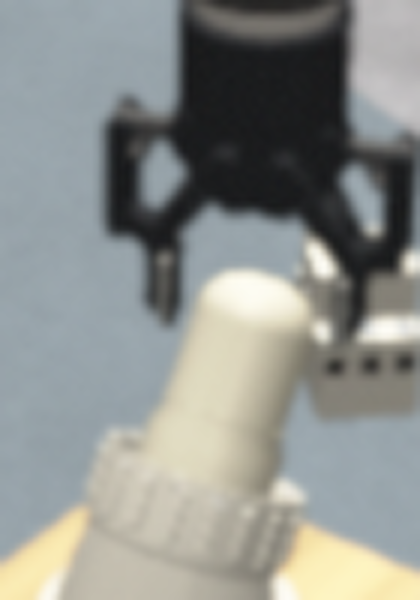

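Request:
{"method": "carry_out", "body": {"series": "0 0 -0.2 0 0; 0 0 0 0 0; 0 0 0 0 0; 0 0 0.05 0.17 0; 0 0 0.05 0.17 0; 0 0 0.05 0.17 0", "grip_force": 25}}

```text
clock: 24.58
tcp_pos: [0.6355, -0.1313, 0.1569]
orientation: [3.111, 0.429, 0.003]
contact_force: [0.2, 1.4, 7.9]
grip_width: 0.0547
```

Run:
```python
from h import *
p=stat()
```

```text
24.575 [ 0.6355 -0.1313  0.1569] th -74.3 w 0.0547 [0.2 1.4 7.9] [ 0.01 -0.07  0.93] u -4.1 e -0.6 s 108.4
```

Request:
{"method": "carry_out", "body": {"series": "0 0 0.05 0.17 0; 0 0 0.05 0.17 0; 0 0 0 0 0"}}

```text
clock: 24.95
tcp_pos: [0.6376, -0.1322, 0.157]
orientation: [3.137, -0.099, 0.01]
contact_force: [2.7, -0.0, 9.3]
grip_width: 0.0547
```

Run:
```python
from h import *
p=stat()
```

```text
24.95 [ 0.6376 -0.1322  0.157 ] th -93.6 w 0.0547 [ 2.7 -0.   9.3] [-0.69 -0.48 -0.2 ] u -2.7 e -2.2 s 109.3
```

Request:
{"method": "carry_out", "body": {"series": "0 0 0 0 0.85; 0 0 -0.1 -0.08 0.85; 0 0 -0.2 -0.185 0.85; 0 0 -0.2 -0.185 0.85; 0 0 -0.2 -0.1 0.85; 0 0 0 0 0.85"}}

```text
clock: 25.7
tcp_pos: [0.6343, -0.1313, 0.1615]
orientation: [-3.048, -0.757, 0.0]
contact_force: [0.6, -0.9, 0.8]
grip_width: 0.0727
```

```bash
python3 - <<'E'
from h import *
p=stat(); hview("i16.png",(6,9,12,15))
E
cp pics/tmp.png pics/i16f.png; python3 -c "
from h import *
shift('i9f.png','i16f.png')
ims=[]
for f in ('i9f','i12f','i13','i15f','i16f'):
    pass
a0=cv2.imread('pics/side0.png')
def enh(im):
    l=im.astype(np.float32); l=l.mean(2); b=cv2.GaussianBlur(l,(0,0),12); return np.clip(128+6*(l-b),0,255).astype(np.uint8)
for f in ('i9f','i15f','i16f'):
    ims.append(enh(cv2.imread(f'pics/{f}.png')[240:560,90:330]))
cv2.imwrite('pics/enh.png',np.hstack(ims))
"
```

```text
25.7 [ 0.6343 -0.1313  0.1615] th -62.1 w 0.0727 [ 0.6 -0.9  0.8] [ 0.   -0.03 -0.07] u -7.3 e -0.2 s 111.8
i9f.png i16f.png shift px (full-res) 0.6666666666666666 0.16666666666666666 0.9223467111587524
```

View pics/enh.png

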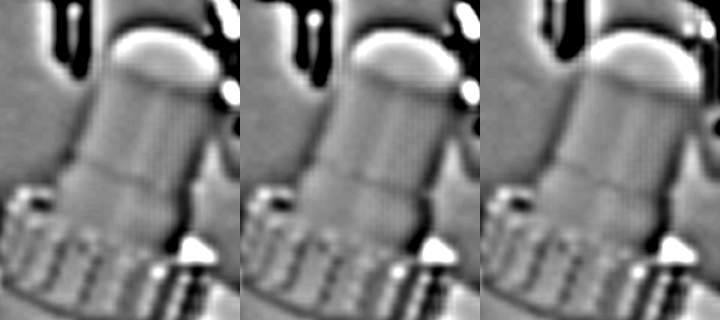

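View pics/i16.png

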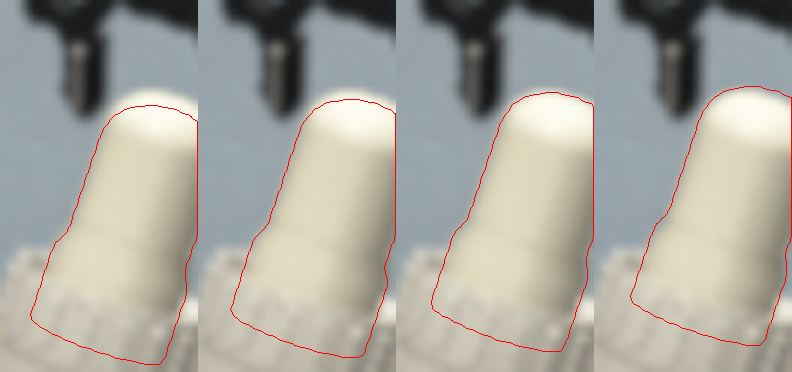

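Request:
{"method": "carry_out", "body": {"series": "0 0 0.5 0.117 0.85; 0 0 0 0 0; 0 0 0 0 0; 0 0 0 0 0; 0.15 0 -0.26 0 0; 0.15 0 -0.26 0 0; 0 0 0 0 0", "grip_force": 25}}

```text
clock: 26.62
tcp_pos: [0.6333, -0.1312, 0.158]
orientation: [-3.088, -0.578, 0.014]
contact_force: [-3.8, -4.1, -20.9]
grip_width: 0.0539
```

```bash
python3 - <<'E'
from h import *
p=stat(); hview("i17.png",(9,12,15,18))
E
cp pics/tmp.png pics/i17f.png; python3 -c "
from h import *
shift('i16f.png','i17f.png')"
```

```text
26.625 [ 0.6333 -0.1312  0.158 ] th -68.8 w 0.0539 [ -3.8  -4.1 -20.9] [-1.3   0.51  0.23] u -6.4 e 0.2 s 108.3
i16f.png i17f.png shift px (full-res) 0.16666666666666666 0.16666666666666666 0.7925671339035034
```

View pics/i17.png

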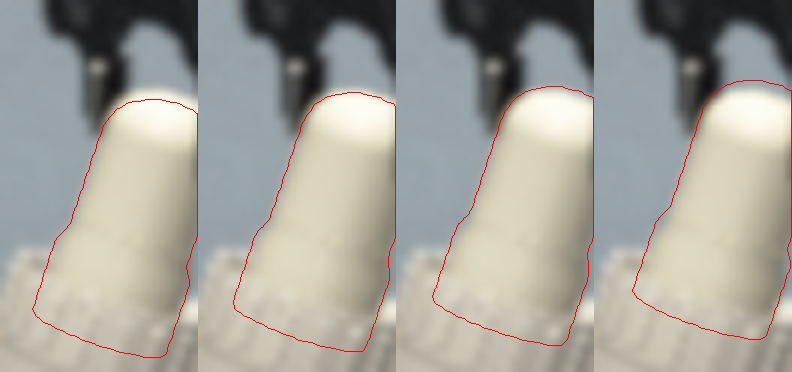

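Request:
{"method": "carry_out", "body": {"series": "-0.3 0 0.52 0 0.85; 0 0 -0.3 -0.1 0.85; 0 0 0 -0.18 0.85; 0 0 0 -0.12 0.85; 0 0 0 0 0; 0 0 0 0 0; 0 0 0 0 0; 0 0 0.03 0.15 0", "grip_force": 25}}

```text
clock: 27.68
tcp_pos: [0.636, -0.1312, 0.1613]
orientation: [2.992, 0.954, 0.005]
contact_force: [-2.4, 1.9, 11.0]
grip_width: 0.0533
```

Request:
{"method": "carry_out", "body": {"series": "0 0 0.03 0.15 0; 0 0 0 0 0; 0 0 0.03 0.15 0; 0 0 0 0 0; 0 0 0.03 0.15 0; 0 0 0.03 0.15 0"}}

```text
clock: 28.42
tcp_pos: [0.6383, -0.1317, 0.1612]
orientation: [3.139, 0.027, 0.013]
contact_force: [3.1, 1.6, 13.3]
grip_width: 0.053
```

```bash
python3 - <<'E'
from h import *
p=stat(); hview("i18.png",(6,9,12,15))
E
cp pics/tmp.png pics/i18f.png; python3 -c "
from h import *
shift('i16f.png','i18f.png')"
```

```text
28.425 [ 0.6383 -0.1317  0.1612] th -89.0 w 0.0530 [ 3.1  1.6 13.3] [-0.29 -0.69  0.78] u -4.1 e -2.0 s 113.3
i16f.png i18f.png shift px (full-res) -5.166666666666667 12.5 0.6913164854049683
```

View pics/i18.png

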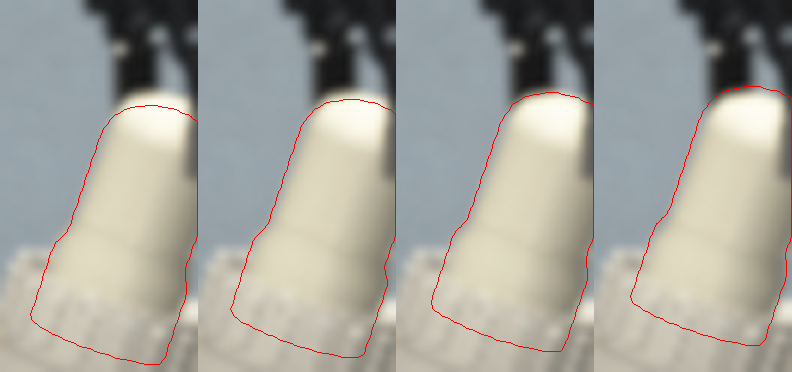

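```bash
cat >> h.py <<'E'
def hshift(a,b,box=(140,310,280,455)):
    A=cv2.imread("pics/"+a).astype(np.float32).mean(2);B=cv2.imread("pics/"+b).astype(np.float32).mean(2)
    x0,y0,x1,y1=box; A=A-cv2.GaussianBlur(A,(0,0),15); B=B-cv2.GaussianBlur(B,(0,0),15)
    t=A[y0:y1,x0:x1]; best=[]
    for h in np.arange(-4,14,.1):  # mm descended
        dx,dy=-.118*h*6,.347*h*6
        M=np.float32([[1,0,dx],[0,1,dy]])
        W=cv2.warpAffine(B,np.float32([[1,0,-dx],[0,1,-dy]]),(B.shape[1],B.shape[0]),flags=cv2.INTER_LINEAR)[y0:y1,x0:x1]
        best.append((np.corrcoef(t.ravel(),W.ravel())[0,1],h))
    return max(best)
E
python3 -c "
from h import *
for f in ('i6','i7','i8','i10f','i11f','i12f','i15f','i16f','i17f','i18f'): print(f,hshift('i9f.png',f+'.png'),hshift('i9f.png',f+'.png',(150,280,270,350)),hshift('i9f.png',f+'.png',(130,370,290,450)))
"
```

```text
i6 (np.float64(0.6661161895925456), np.float64(0.4000000000000039)) (np.float64(0.423534064333448), np.float64(-4.0)) (np.float64(0.9195921523682381), np.float64(-0.7999999999999972))
i7 (np.float64(0.6380402974178485), np.float64(0.7000000000000046)) (np.float64(0.39492530264932796), np.float64(2.0000000000000053)) (np.float64(0.8988317799928331), np.float64(0.1000000000000032))
i8 (np.float64(0.9554771225255587), np.float64(-1.0999999999999974)) (np.float64(0.9708405582500278), np.float64(-1.2999999999999976)) (np.float64(0.9638270736814619), np.float64(-0.19999999999999662))
i10f (np.float64(0.8079295250872489), np.float64(1.600000000000005)) (np.float64(0.28142653311188615), np.float64(-1.699999999999998)) (np.float64(0.9591655645374045), np.float64(0.20000000000000373))
i11f (np.float64(0.7320052082699838), np.float64(2.2000000000000055)) (np.float64(0.4815711158250573), np.float64(3.9000000000000075)) (np.float64(0.9717154527476106), np.float64(0.30000000000000426))
i12f (np.float64(0.6487036366538648), np.float64(-3.1999999999999993)) (np.float64(0.4949821230553068), np.float6
[... 172 characters left out ...]
.9666241579917093), np.float64(1.7000000000000046)) (np.float64(0.977580230029259), np.float64(0.4000000000000039))
i16f (np.float64(0.8462516906761494), np.float64(1.600000000000005)) (np.float64(0.6352824546780129), np.float64(-4.0)) (np.float64(0.9846620429120176), np.float64(0.6000000000000041))
i17f (np.float64(0.7592693438224866), np.float64(3.2000000000000064)) (np.float64(0.3289166852554883), np.float64(-0.9999999999999973)) (np.float64(0.9620236266574947), np.float64(0.4000000000000039))
i18f (np.float64(0.7039397879404297), np.float64(3.500000000000007)) (np.float64(0.5244292101958188), np.float64(2.4000000000000057)) (np.float64(0.9555403846441495), np.float64(0.9000000000000039))
```

Request:
{"method": "carry_out", "body": {"series": "0 0 0 0 0.8; 0 0 0 -0.1 0.8; 0 0 0 -0.185 0.8; 0 0 0 -0.185 0.8; 0 0 0 -0.185 0.8; 0 0 0.1 -0.1 0.8; 0 0 0 0 0; 0 0 0 0 0", "grip_force": 50}}

```text
clock: 29.48
tcp_pos: [0.635, -0.1312, 0.1574]
orientation: [2.909, 1.185, 0.001]
contact_force: [-1.3, 1.0, 3.0]
grip_width: 0.0534
```

Request:
{"method": "carry_out", "body": {"series": "0 0 -0.1 0 0; 0 0 0.02 0.15 0; 0 0 0.05 0.15 0; 0 0 0.05 0.15 0", "grip_force": 50}}

```text
clock: 29.98
tcp_pos: [0.6376, -0.1307, 0.1594]
orientation: [3.099, 0.507, 0.009]
contact_force: [4.0, 2.3, 10.5]
grip_width: 0.0529
```

Run:
```python
from h import *
p=stat()
```

```text
29.975 [ 0.6376 -0.1307  0.1594] th -71.4 w 0.0529 [ 4.   2.3 10.5] [-0.07 -1.07  1.44] u -3.5 e -0.9 s 111.7
```

Request:
{"method": "carry_out", "body": {"series": "0 0 0.05 0.15 0; 0 0 0.05 0.15 0; 0 0 0 0 0"}}

```text
clock: 30.35
tcp_pos: [0.6344, -0.131, 0.1577]
orientation: [-3.141, -0.038, 0.001]
contact_force: [-7.7, 4.6, 17.1]
grip_width: 0.053
```

```bash
python3 - <<'E'
from h import *
p=stat();hview("i19.png",(3,6,9,12))
E
cp pics/tmp.png pics/i19f.png; python3 -c "
from h import *
for f in ('i15f','i16f','i19f'): print(f,hshift('i9f.png',f+'.png'),hshift('i9f.png',f+'.png',(150,280,270,350)),hshift('i9f.png',f+'.png',(130,370,290,450)))
"
```

```text
30.35 [ 0.6344 -0.131   0.1577] th -88.6 w 0.0530 [-7.7  4.6 17.1] [ 0.18  1.6  -0.25] u -5.3 e -0.0 s 108.7
i15f (np.float64(0.9517389978066827), np.float64(2.2000000000000055)) (np.float64(0.9666241579917093), np.float64(1.7000000000000046)) (np.float64(0.977580230029259), np.float64(0.4000000000000039))
i16f (np.float64(0.8462516906761494), np.float64(1.600000000000005)) (np.float64(0.6352824546780129), np.float64(-4.0)) (np.float64(0.9846620429120176), np.float64(0.6000000000000041))
i19f (np.float64(0.6358439328520338), np.float64(3.9000000000000075)) (np.float64(0.4530684277067129), np.float64(2.800000000000006)) (np.float64(0.9252826504537581), np.float64(1.3000000000000043))
```

View pics/i19.png

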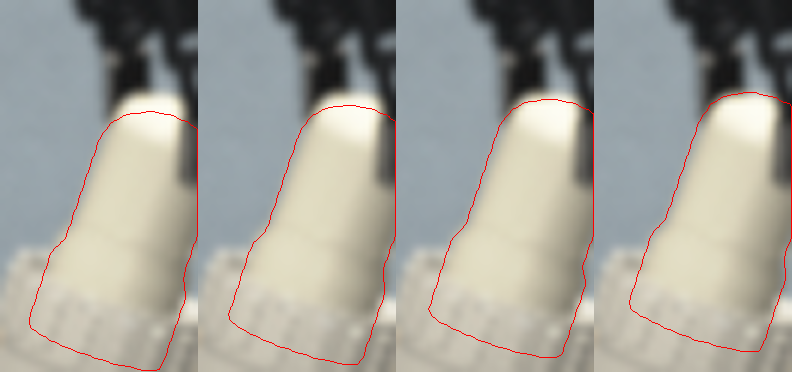

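Request:
{"method": "carry_out", "body": {"series": "0 0 0 0 0.8; 0 0 0 -0.12 0.8; 0 0 0 -0.185 0.8; 0 0 0 -0.185 0.8; 0 0 0 -0.185 0.8; 0 0 0 -0.15 0.8; 0 0 0 0 0; 0 0 0 0 0", "grip_force": 60}}

```text
clock: 31.4
tcp_pos: [0.6347, -0.1312, 0.1561]
orientation: [-2.863, -1.292, -0.0]
contact_force: [-0.9, 1.1, 4.0]
grip_width: 0.0534
```

Request:
{"method": "carry_out", "body": {"series": "0 0 0 0.15 0; 0 0 0.05 0.15 0; 0 0 0.05 0.15 0; 0 0 0.05 0.15 0; 0 0 0.05 0.15 0; 0 0 0.05 0.12 0; 0 0 0 0 0"}}

```text
clock: 32.28
tcp_pos: [0.6393, -0.132, 0.1575]
orientation: [3.138, -0.032, 0.016]
contact_force: [3.4, 1.7, 18.4]
grip_width: 0.0527
```

Run:
```python
from h import *
p=stat();hview("i20.png",(3,6,9,12))
```

```text
32.275 [ 0.6393 -0.132   0.1575] th -91.2 w 0.0527 [ 3.4  1.7 18.4] [-0.51 -0.44  0.32] u -1.5 e -2.7 s 110.6
```

View pics/i20.png

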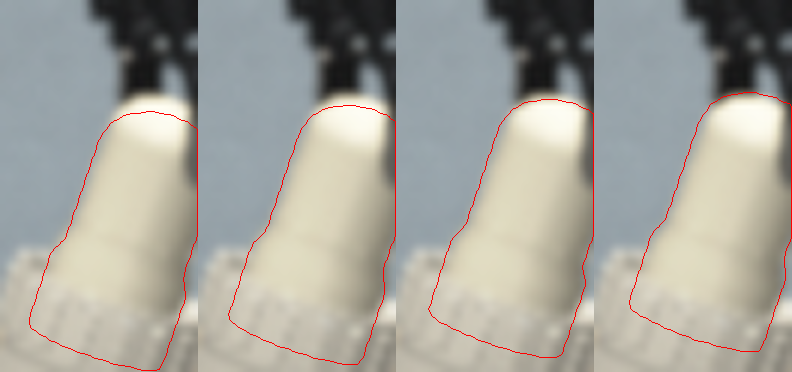

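Request:
{"method": "carry_out", "body": {"series": "0 0 0 0 0.8; 0 0 0 -0.14 0.8; 0 0 0 -0.185 0.8; 0 0 0 -0.185 0.8; 0 0 0 -0.185 0.8; 0 0 0 -0.16 0.8; 0 0 0 0 0; 0 0 0 0 0", "grip_force": 110}}

```text
clock: 33.33
tcp_pos: [0.6346, -0.1313, 0.1538]
orientation: [-2.874, -1.268, -0.0]
contact_force: [-1.3, 0.6, 5.7]
grip_width: 0.0519
```

Request:
{"method": "carry_out", "body": {"series": "0 0 -0.1 0.12 0; 0 0 0 0.15 0; 0 0 0 0.15 0; 0 0 0 0.15 0"}}

```text
clock: 33.83
tcp_pos: [0.6399, -0.131, 0.157]
orientation: [3.11, 0.411, 0.016]
contact_force: [7.3, -0.8, 6.6]
grip_width: 0.0508
```

Run:
```python
from h import *
p=stat()
```

```text
33.825 [ 0.6399 -0.131   0.157 ] th -75.0 w 0.0508 [ 7.3 -0.8  6.6] [-1.84 -2.19  2.35] u -0.5 e -2.0 s 110.6
```

Request:
{"method": "carry_out", "body": {"series": "0 0 0 0.15 0; 0 0 0 0.15 0; 0 0 0 0 0"}}

```text
clock: 34.2
tcp_pos: [0.6405, -0.1322, 0.1586]
orientation: [3.137, -0.062, 0.02]
contact_force: [6.6, 1.7, 16.7]
grip_width: 0.0495
```

Run:
```python
from h import *
p=stat();hview("i21.png",(3,6,9,12))
```

```text
34.2 [ 0.6405 -0.1322  0.1586] th -92.3 w 0.0495 [ 6.6  1.7 16.7] [-0.56 -1.37 -0.26] u -1.2 e -3.3 s 112.0
```

View pics/i21.png

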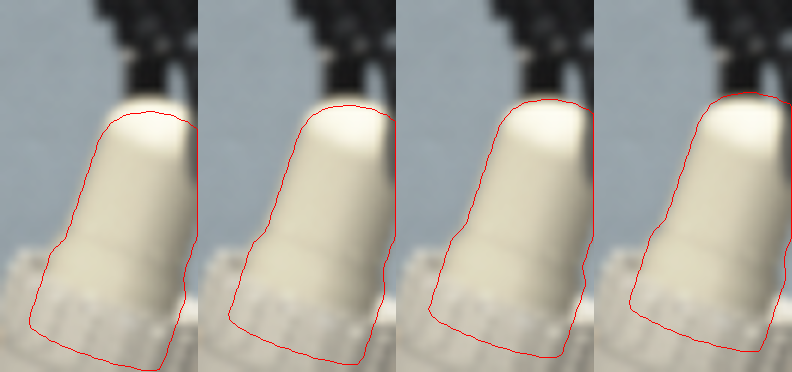

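Request:
{"method": "carry_out", "body": {"series": "0 0 0 0 0.8; 0 0 0.1 -0.14 0.8; 0 0 0.1 -0.185 0.8; 0 0 0.1 -0.185 0.8; 0 0 0.1 -0.185 0.8; 0 0 0 -0.18 0.8; 0 0 0 0 0; 0 0 0 0 0", "grip_force": 110}}

```text
clock: 35.25
tcp_pos: [0.6345, -0.1312, 0.1505]
orientation: [-2.871, -1.274, 0.0]
contact_force: [-0.5, 1.0, 4.6]
grip_width: 0.0531
```

Request:
{"method": "carry_out", "body": {"series": "0 0 0 0.13 0; 0 0 0 0.15 0; 0 0 0 0.15 0; 0 0 0 0.15 0; 0 0 0 0.15 0; 0 0 0 0.15 0; 0 0 0 0 0"}}

```text
clock: 36.12
tcp_pos: [0.6448, -0.1328, 0.1565]
orientation: [3.135, -0.068, 0.035]
contact_force: [17.0, 0.3, 16.0]
grip_width: 0.0478
```

Run:
```python
from h import *
p=stat();hview("i22.png",(3,6,9,12))
```

```text
36.125 [ 0.6448 -0.1328  0.1565] th -92.5 w 0.0478 [17.   0.3 16. ] [-1.16 -3.56 -0.64] u 3.2 e -5.4 s 112.1
```

View pics/i22.png

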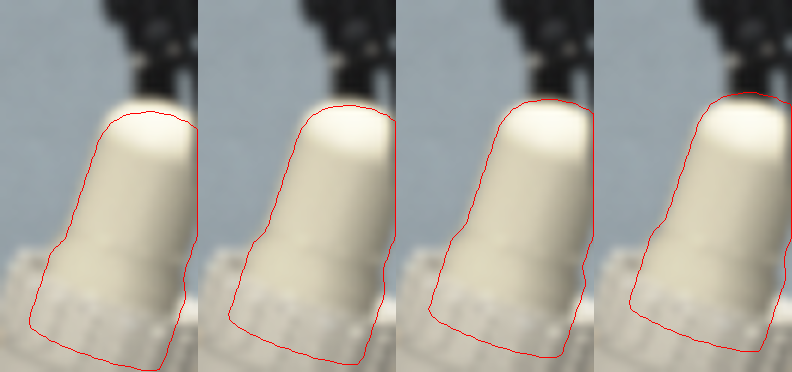

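Request:
{"method": "carry_out", "body": {"series": "0 0 0 0 0.8; 0 0 0 -0.14 0.8; 0 0 0 -0.185 0.8; 0 0 0 -0.185 0.8; 0 0 0 -0.185 0.8; -0.35 -0.19 0 -0.18 0.8; 0 0 0 0 0; 0 0 0 0 0", "grip_force": 90}}

```text
clock: 37.17
tcp_pos: [0.6303, -0.1323, 0.1504]
orientation: [-2.875, -1.267, 0.001]
contact_force: [-0.7, 0.3, 3.2]
grip_width: 0.0532
```

Request:
{"method": "carry_out", "body": {"series": "0 0 0 0.13 0; 0 0 0 0.15 0; 0 0 0 0.15 0; 0 0 0 0.15 0; 0 0 0 0.15 0; 0 0 0 0.15 0; 0 0 0 0 0"}}

```text
clock: 38.05
tcp_pos: [0.6377, -0.1335, 0.1545]
orientation: [3.135, -0.075, 0.023]
contact_force: [9.6, -0.2, 12.3]
grip_width: 0.0515
```

Run:
```python
from h import *
p=stat();hview("i23.png",(0,3,6,9))
```

```text
38.05 [ 0.6377 -0.1335  0.1545] th -92.7 w 0.0515 [ 9.6 -0.2 12.3] [-1.53 -2.22 -0.24] u -1.7 e -3.5 s 106.9
```

View pics/i23.png

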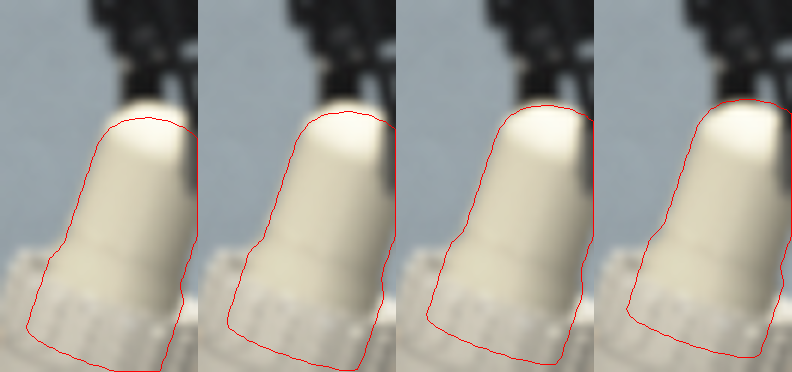

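Request:
{"method": "carry_out", "body": {"series": "0 0 0 0 0.8; 0 0 0 -0.14 0.8; 0 0 0 -0.185 0.8; 0 0 0.05 -0.185 0.8; 0 0 0.1 -0.185 0.8; -0.25 -0.12 0 -0.18 0.8; 0 0 0 0 0; 0 0 0 0 0", "grip_force": 100}}

```text
clock: 39.1
tcp_pos: [0.6279, -0.1327, 0.1492]
orientation: [-2.878, -1.258, 0.0]
contact_force: [-0.4, -1.4, 4.9]
grip_width: 0.0525
```

Request:
{"method": "carry_out", "body": {"series": "0 0 0 0.13 0; 0 0 0 0.15 0; 0 0 0 0.15 0; 0 0 0 0.15 0; 0 0 0 0.15 0; 0 0 0 0.15 0; 0 0 0 0 0"}}

```text
clock: 39.98
tcp_pos: [0.6361, -0.1352, 0.154]
orientation: [3.132, -0.084, 0.028]
contact_force: [12.6, -1.9, 15.0]
grip_width: 0.0512
```

Run:
```python
from h import *
p=stat();hview("i24.png",(0,3,6,9))
```

```text
39.975 [ 0.6361 -0.1352  0.154 ] th -93.1 w 0.0512 [12.6 -1.9 15. ] [-2.49 -2.61  0.33] u -3.3 e -4.5 s 105.5
```

View pics/i24.png

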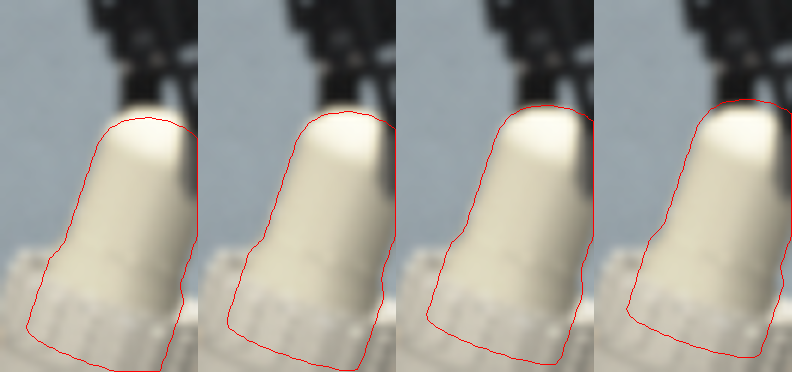

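Request:
{"method": "carry_out", "body": {"series": "0 0 0 0 0.8; 0 0 0 -0.14 0.8; 0 0 0 -0.185 0.8; 0 0 0.05 -0.185 0.8; 0 0 0.1 -0.185 0.8; -0.05 0 0.1 -0.18 0.8; 0 0 0 0 0; 0 0 0 0 0", "grip_force": 100}}

```text
clock: 41.02
tcp_pos: [0.6276, -0.1327, 0.1464]
orientation: [-2.881, -1.252, 0.0]
contact_force: [1.5, -0.2, 2.9]
grip_width: 0.0532
```

Request:
{"method": "carry_out", "body": {"series": "0 0 0 0.13 0; 0 0 0 0.15 0; 0 0 0 0.15 0; 0 0 0 0.15 0; 0 0 0 0.15 0; 0 0 0 0.15 0; 0 0 0 0 0"}}

```text
clock: 41.9
tcp_pos: [0.6364, -0.1357, 0.1515]
orientation: [3.131, -0.086, 0.03]
contact_force: [15.3, -3.8, 12.5]
grip_width: 0.0513
```

Request:
{"method": "carry_out", "body": {"series": "0 0 0 0 0.8; 0 0 0 -0.14 0.8; 0 0 0 -0.185 0.8; 0 0 0.05 -0.185 0.8; 0 0 0.05 -0.185 0.8; -0.05 0 0 -0.18 0.8; 0 0 0 0 0; 0 0 0 0 0"}}

```text
clock: 42.9
tcp_pos: [0.6266, -0.1331, 0.1452]
orientation: [-2.883, -1.245, 0.001]
contact_force: [0.2, -0.5, 3.2]
grip_width: 0.0535
```

Request:
{"method": "carry_out", "body": {"series": "0 0 0 0.13 0; 0 0 0 0.15 0; 0 0 0 0.15 0; 0 0 0 0.15 0; 0 0 0 0.15 0; 0 0 0 0.15 0; 0 0 0 0 0"}}

```text
clock: 43.78
tcp_pos: [0.6395, -0.133, 0.1514]
orientation: [3.135, -0.096, 0.04]
contact_force: [22.4, 0.5, 11.6]
grip_width: 0.0497
```

Run:
```python
from h import *
p=stat();hview("i25.png",(-3,0,3,6))
```

```text
43.775 [ 0.6395 -0.133   0.1514] th -93.5 w 0.0497 [22.4  0.5 11.6] [-0.44 -4.99 -0.35] u 1.4 e -3.7 s 105.2
```

View pics/i25.png

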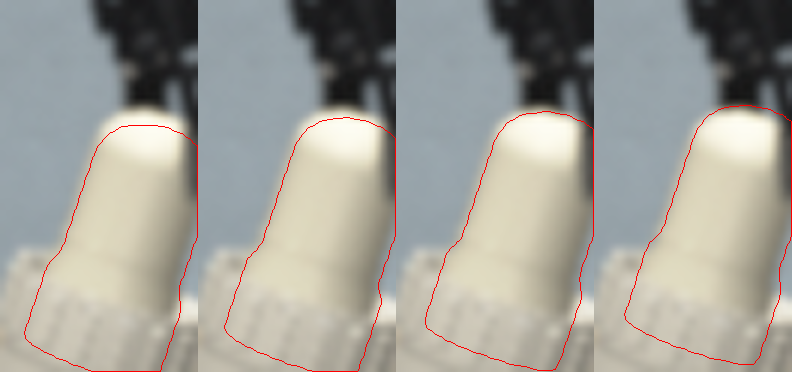

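Request:
{"method": "carry_out", "body": {"series": "0 0 0 -0.05 0.8; 0 0 0 -0.185 0.8; 0 0 0 -0.185 0.8; 0 0 0 -0.185 0.8; 0 0 0 -0.185 0.8; 0 0 0 -0.185 0.8; -0.1 -0.1 0 -0.1 0.8; 0 0 0 0 0", "grip_force": 110}}

```text
clock: 44.82
tcp_pos: [0.6259, -0.1333, 0.1458]
orientation: [-2.748, -1.522, -0.001]
contact_force: [2.8, -1.4, -0.8]
grip_width: 0.0542
```

Request:
{"method": "carry_out", "body": {"series": "0 0 0 0 0; 0 0 0 0.15 0; 0 0 0 0.15 0; 0 0 0 0.15 0"}}

```text
clock: 45.32
tcp_pos: [0.6249, -0.1351, 0.1469]
orientation: [3.017, 0.868, -0.004]
contact_force: [-9.0, -4.3, 14.4]
grip_width: 0.0514
```

Run:
```python
from h import *
p=stat()
```

```text
45.325 [ 0.6249 -0.1351  0.1469] th -57.9 w 0.0514 [-9.  -4.3 14.4] [-0.01  2.17  1.88] u -8.9 e -0.4 s 94.1
```

Request:
{"method": "carry_out", "body": {"series": "0 0 0 0.15 0; 0 0 0 0.15 0; 0 0 0 0.15 0"}}

```text
clock: 45.7
tcp_pos: [0.6139, -0.1354, 0.1463]
orientation: [-3.131, -0.169, 0.037]
contact_force: [-42.3, 4.1, 48.2]
grip_width: 0.05
```

Run:
```python
from h import *
p=stat();hview("i26.png",(-3,0,3,6))
```

```text
45.7 [ 0.6139 -0.1354  0.1463] th -83.8 w 0.0500 [-42.3   4.1  48.2] [1.2  8.63 2.6 ] u -17.4 e 3.3 s 88.4
```

View pics/i26.png

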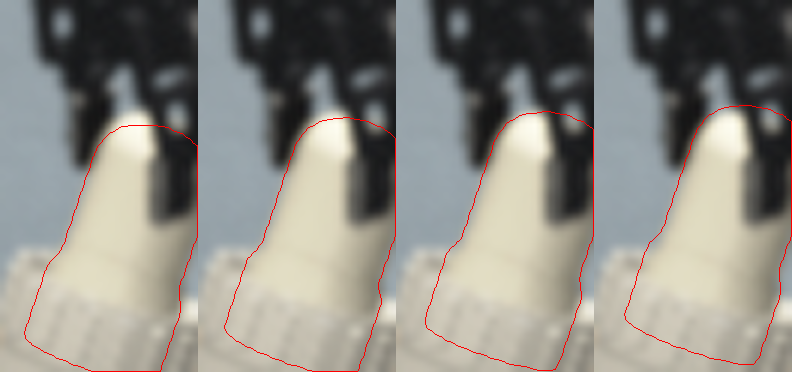

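Request:
{"method": "carry_out", "body": {"series": "0 0 0 0 0.85; 0 0 0 0 0.85", "grip_force": 80}}

```text
clock: 46.0
tcp_pos: [0.6257, -0.1327, 0.145]
orientation: [-3.136, -0.179, 0.0]
contact_force: [-0.0, 0.6, 0.0]
grip_width: 0.0722
```

```bash
python3 - <<'E'
from h import *
p=stat();hview("i27.png",(-3,0,3,6))
E
cp pics/tmp.png pics/i27f.png
```

```text
46.0 [ 0.6257 -0.1327  0.145 ] th -83.5 w 0.0722 [-0.   0.6  0. ] [-0.04 -0.01  0.03] u -6.5 e 1.6 s 93.3
```

View pics/i27.png

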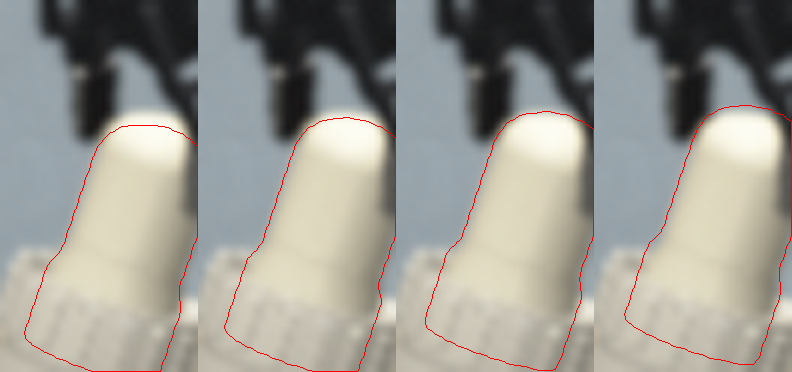

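View pics/i27f.png

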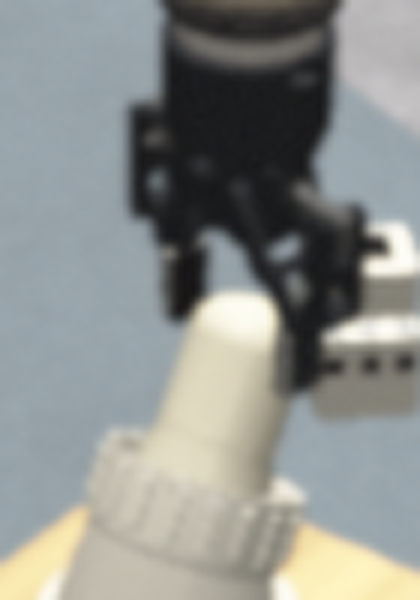

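Request:
{"method": "carry_out", "body": {"series": "0.38 0.07 -0.4 -0.1 0.85; 0 0 0 -0.18 0.85; 0 0 0 -0.18 0.85; 0 0 0 -0.18 0.85; 0 0 0 0 0; 0 0 0 0 0; 0 0 0 0.13 0; 0 0 0 0.13 0", "grip_force": 90}}

```text
clock: 47.05
tcp_pos: [0.6237, -0.1357, 0.15]
orientation: [-3.046, -0.756, 0.018]
contact_force: [-37.2, -6.9, 30.6]
grip_width: 0.0519
```

Run:
```python
from h import *
p=stat()
```

```text
47.05 [ 0.6237 -0.1357  0.15  ] th -62.1 w 0.0519 [-37.2  -6.9  30.6] [-1.36  8.75 -0.23] u -11.6 e -0.5 s 96.1
```

Request:
{"method": "carry_out", "body": {"series": "0 0 0 0.13 0; 0 0 0 0.13 0; 0 0 0 0.13 0"}}

```text
clock: 47.42
tcp_pos: [0.6143, -0.1351, 0.1497]
orientation: [-3.129, -0.151, 0.048]
contact_force: [-54.3, 5.9, 52.0]
grip_width: 0.0494
```

Run:
```python
from h import *
p=stat();hview("i28.png",(-3,0,3,6))
```

```text
47.425 [ 0.6143 -0.1351  0.1497] th -84.5 w 0.0494 [-54.3   5.9  52. ] [ 2.26 11.73  3.07] u -18.8 e 3.5 s 91.6
```

View pics/i28.png

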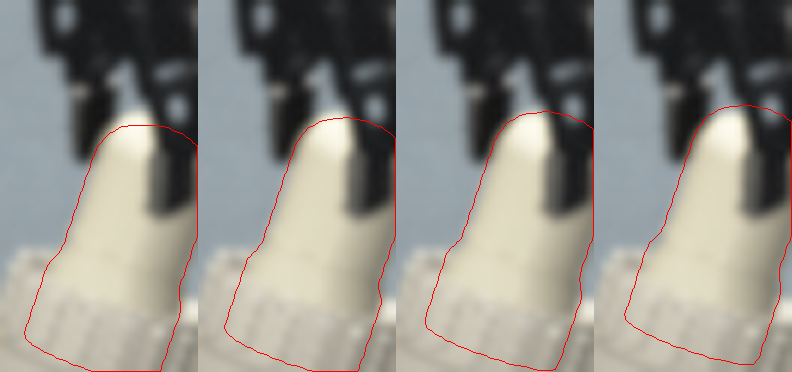

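Request:
{"method": "carry_out", "body": {"series": "0 0 0 0 1; 0 0 0 0 1; 0 0 -3 0 1; 0 0 -5 0.1 1; 0 0 0 0 1", "grip_force": 60}}

```text
clock: 48.1
tcp_pos: [0.6328, -0.1344, 0.2334]
orientation: [3.14, 0.005, 0.013]
contact_force: [-0.5, 0.6, 0.2]
grip_width: 0.0854
```

```bash
python3 - <<'E'
from h import *
p=stat();hview("i29.png",(-3,0,3,6)) 
P=pickle.load(open("last.pkl","rb"))["side"]
from scipy.optimize import minimize
# fit: left edge / dome vs blue bench background, exclude collar area
im=P["color"].astype(float); d=im[...,2]-im[...,0]
R=lean(np.radians(30))
W=np.clip((d+20)/30,0,1)
def cost(v,show=False):
    t,t2,u,e,h=v
    c=np.array([np.sin(t2)*0,0,0])
    E=np.array([-.3612,.9325,0]); U=np.cross(E,R[:,2]); U=U if U@D>0 else -U
    zz=R[:,2]+t*U+t2*E; Rm=fr(zz,-D); og=OC+R[:,2]*h+U*u+E*e
    m=gmask(P,og,Rm,s=4)
    reg=np.zeros_like(m,bool); reg[205:241,325:362]=1
    reg&=(im.sum(2)>250)
    return ((m-W)[reg]**2).sum()
print("d bench/glass",d[210,328],d[230,342])
for h in np.arange(-4,8,1): print(h,min((cost([0,0,u/1e3,0,h/1e3]),u) for u in np.arange(-4,5,1)))
cv2.imwrite("pics/x.png",cv2.resize((W*255).astype(np.uint8)[195:265,315:375],None,fx=8,fy=8))
E
cp pics/tmp.png pics/i29f.png
```

```text
48.1 [ 0.6328 -0.1344  0.2334] th -89.8 w 0.0854 [-0.5  0.6  0.2] [ 0.03  0.02 -0.03] u -45.4 e -2.5 s 172.9
d bench/glass -18.0 33.0
-4 (np.float64(103.49702037677815), np.int64(0))
-3 (np.float64(94.98324875048057), np.int64(0))
-2 (np.float64(88.35555171088043), np.int64(0))
-1 (np.float64(81.0777201076509), np.int64(2))
0 (np.float64(72.76823913879278), np.int64(0))
1 (np.float64(64.49168396770473), np.int64(1))
2 (np.float64(57.56791618608228), np.int64(0))
3 (np.float64(51.274167627835446), np.int64(1))
4 (np.float64(47.90121876201461), np.int64(0))
5 (np.float64(46.15541330257594), np.int64(1))
6 (np.float64(47.537773933102656), np.int64(1))
7 (np.float64(49.529146482122265), np.int64(2))
```

View pics/i29f.png

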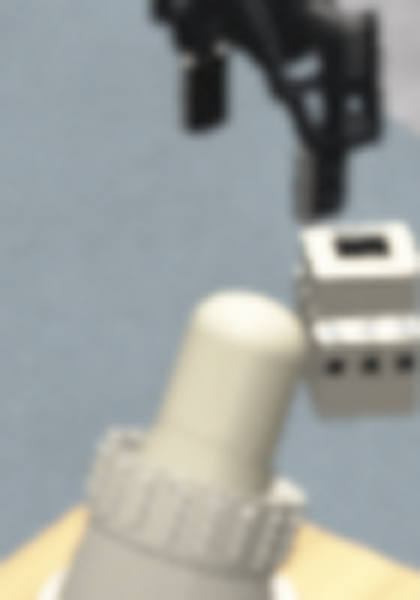

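View pics/i29.png

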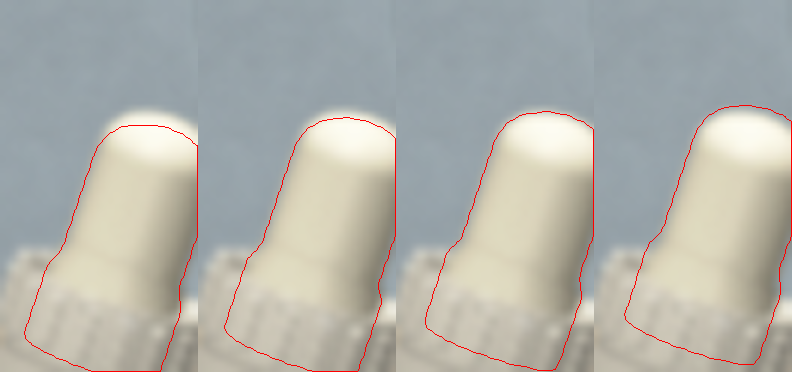

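Run:
```python
from h import *
P=pickle.load(open("last.pkl","rb"))["side"]
R=lean(np.radians(30)); ims=[]
OC2=np.array([.5854+.0027,-.1508+.0016,.072+.0013])
x0,y0,x1,y1,k=322,212,366,268,9
for h in (None,0,3):
    im=cv2.resize(P["color"][y0:y1,x0:x1],None,fx=k*.66,fy=k,interpolation=cv2.INTER_CUBIC)
    if h is not None:
        m=cv2.resize(gmask(P,OC2+R[:,2]*h/1e3,R,s=8),None,fx=8,fy=8)
        for pts,c in [(circ(OC2,R,.047,.03),(255,0,0))]+[(circ(OC2,R,r_/1e3,(z+h)/1e3),(0,0,255)) for r_,z in GP[1:]]:
            q=((proj(P,pts)-[x0,y0]+.5)*[k*.66,k]).astype(int); cv2.polylines(im,[q.reshape(-1,1,2)],True,c,1)
    ims.append(im)
cv2.imwrite("pics/y.png",np.hstack(ims))
```

```text
(no output)
```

View pics/y.png

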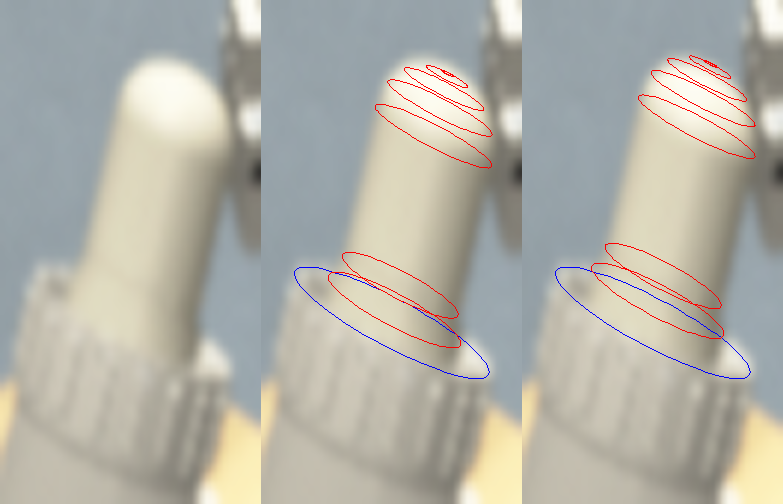

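Run:
```python
from h import *
o,p,th,Rm=cur()
print(rows(p,th,[.6304,-.1326,.200],np.radians(-48),4,1))
```

```text
-0.03 -0.02 0.78 -0.182 1.00; -0.02 -0.03 0.78 -0.182 1.00; -0.02 -0.03 0.78 -0.182 1.00; -0.01 -0.03 0.78 -0.182 1.00
```

Request:
{"method": "carry_out", "body": {"series": "-0.1 -0.1 0.8 -0.182 1; 0 0 0.8 -0.182 1; 0 0 0.8 -0.182 1; 0 0 0.9 -0.182 1; 0 0 5 0 0.85; 0 0 0 0 0; 0 0 0 0 0; 0 0 0 0 0", "grip_force": 60}}

```text
clock: 49.15
tcp_pos: [0.6272, -0.1332, 0.1427]
orientation: [2.933, 1.124, -0.008]
contact_force: [7.7, -6.3, -27.7]
grip_width: 0.0546
```

Run:
```python
from h import *
p=stat()
```

```text
49.15 [ 0.6272 -0.1332  0.1427] th -48.1 w 0.0546 [  7.7  -6.3 -27.7] [-1.09 -1.67 -0.17] u -4.2 e 0.6 s 91.9
```

Request:
{"method": "carry_out", "body": {"series": "0 0 0 0.13 0; 0 0 0 0.13 0; 0 0 0 0.13 0"}}

```text
clock: 49.52
tcp_pos: [0.6306, -0.1323, 0.1442]
orientation: [3.091, 0.537, 0.002]
contact_force: [11.1, -3.1, -24.0]
grip_width: 0.0533
```

Run:
```python
from h import *
p=stat()
```

```text
49.525 [ 0.6306 -0.1323  0.1442] th -70.3 w 0.0533 [ 11.1  -3.1 -24. ] [-1.78 -3.15  1.61] u -2.0 e 0.2 s 94.9
```

Request:
{"method": "carry_out", "body": {"series": "0 0 0.5 0.1 0; 0 0 0.3 0.13 0; 0 0 0 0.13 0"}}

```text
clock: 49.9
tcp_pos: [0.6306, -0.1334, 0.1431]
orientation: [3.14, -0.026, 0.007]
contact_force: [-4.2, 1.9, 24.9]
grip_width: 0.0532
```

Run:
```python
from h import *
p=stat();hview("i30.png",(-3,0,3,6))
```

```text
49.9 [ 0.6306 -0.1334  0.1431] th -91.0 w 0.0532 [-4.2  1.9 24.9] [-1.1   0.18  2.49] u -1.8 e -0.8 s 93.8
```

View pics/i30.png

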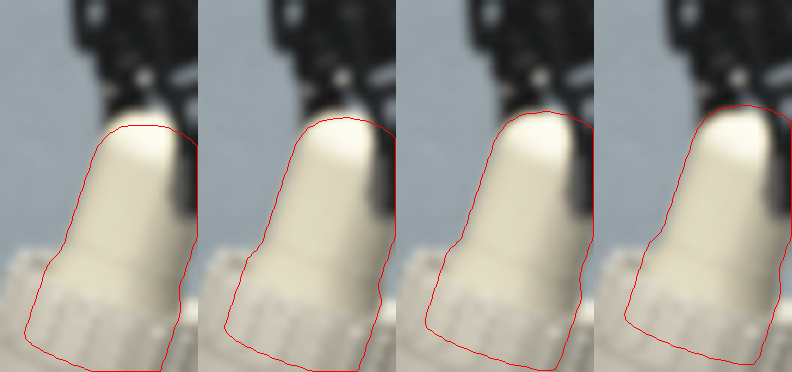

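Request:
{"method": "carry_out", "body": {"series": "0 0 0 0 0.85; 0 0 -0.2 -0.15 0.85; 0 0 0 -0.185 0.85; 0 0 0 -0.185 0.85; 0 0 0 -0.185 0.85; 0 0 0 -0.05 0.85; 0 0 0 0 0; 0 0 0 0 0", "grip_force": 70}}

```text
clock: 50.95
tcp_pos: [0.6286, -0.1323, 0.1416]
orientation: [-2.93, -1.13, -0.0]
contact_force: [-3.1, 0.7, 8.7]
grip_width: 0.0546
```

Request:
{"method": "carry_out", "body": {"series": "0 0 0 0.13 0; 0 0 0 0.13 0; 0 0 0 0.13 0"}}

```text
clock: 51.32
tcp_pos: [0.6293, -0.1327, 0.1416]
orientation: [3.094, 0.54, 0.002]
contact_force: [6.8, 0.8, 0.6]
grip_width: 0.0532
```

Run:
```python
from h import *
p=stat()
```

```text
51.325 [ 0.6293 -0.1327  0.1416] th -70.2 w 0.0532 [6.8 0.8 0.6] [ 0.03 -1.39  1.19] u -1.9 e 0.3 s 92.0
```

Request:
{"method": "carry_out", "body": {"series": "0 0 0 0.13 0; 0 0 0 0.13 0; 0 0 0 0.13 0; 0 0 0 0 0"}}

```text
clock: 51.82
tcp_pos: [0.6377, -0.1333, 0.1425]
orientation: [3.133, -0.059, 0.028]
contact_force: [24.3, -5.7, -12.8]
grip_width: 0.0534
```

Run:
```python
from h import *
p=stat();hview("i31.png",(-3,0,3,6))
```

```text
51.825 [ 0.6377 -0.1333  0.1425] th -92.2 w 0.0534 [ 24.3  -5.7 -12.8] [-1.68 -5.25  1.14] u 4.3 e -3.3 s 96.6
```

View pics/i31.png

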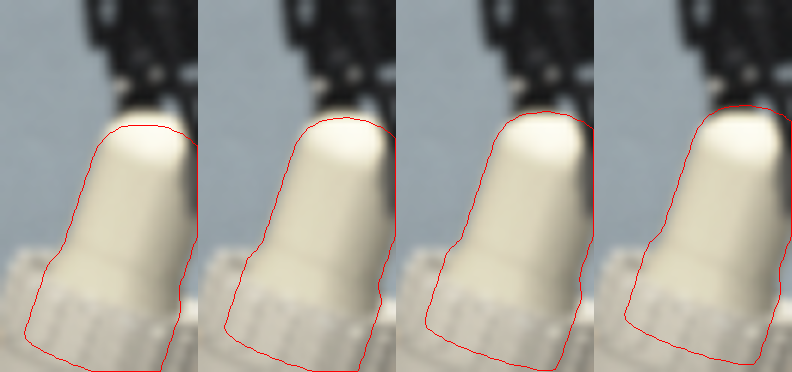

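Request:
{"method": "carry_out", "body": {"series": "0 0 0 0 0.85; 0 0 0 -0.18 0.85; 0 0 0 -0.185 0.85; 0 0 0 -0.04 0.85; 0 0 0 0 0; 0 0 0 0 0; -0.3 0 0.5 0 0; 0 0 0 0 0", "grip_force": 70}}

```text
clock: 52.88
tcp_pos: [0.6288, -0.133, 0.1409]
orientation: [-3.089, -0.564, -0.011]
contact_force: [-8.3, 5.2, 35.5]
grip_width: 0.0533
```

```bash
python3 - <<'E'
from h import *
p=stat();hview("i32.png",(0,3))
E
cp pics/tmp.png pics/i32f.png
```

```text
52.875 [ 0.6288 -0.133   0.1409] th -69.3 w 0.0533 [-8.3  5.2 35.5] [ 1.23  1.74 -0.  ] u -2.1 e 0.2 s 91.1
```

Request:
{"method": "carry_out", "body": {"series": "0.3 0 -0.5 0 0; 0.5 0 -0.87 0 0; 0 0 0 0 0"}}

```text
clock: 53.3
tcp_pos: [0.6284, -0.1328, 0.1418]
orientation: [3.087, 0.563, -0.019]
contact_force: [6.0, -10.7, -41.2]
grip_width: 0.0527
```

```bash
python3 - <<'E'
from h import *
p=stat();hview("i33.png",(0,3)) 
a=np.load("pics/raw_i32.npy").astype(np.float32).mean(2);b=np.load("pics/raw_i33.npy").astype(np.float32).mean(2)
for (x0,y0,x1,y1) in ((334,238,356,250),(333,230,352,250),(325,240,358,262)):
    print(cv2.phaseCorrelate(a[y0:y1,x0:x1].copy(),b[y0:y1,x0:x1].copy(),cv2.createHanningWindow((x1-x0,y1-y0),cv2.CV_32F)))
E
cp pics/tmp.png pics/i33f.png; python3 -c "
import cv2,numpy as np
a=cv2.imread('pics/i32f.png');b=cv2.imread('pics/i33f.png');cv2.imwrite('pics/cmp.png',np.hstack([a[150:560,60:],b[150:560,60:]]))"
```

```text
53.3 [ 0.6284 -0.1328  0.1418] th -69.3 w 0.0527 [  6.  -10.7 -41.2] [-2.58 -1.67  0.33] u -2.7 e 0.5 s 91.7
((0.10957225112715108, 0.0068665618685752605), 1.085509014626344)
((-0.058251010798862524, -0.18271178565239232), 1.0932265132665635)
((0.012862237108784313, 0.11314296862681417), 0.9703432023525238)
```

View pics/cmp.png

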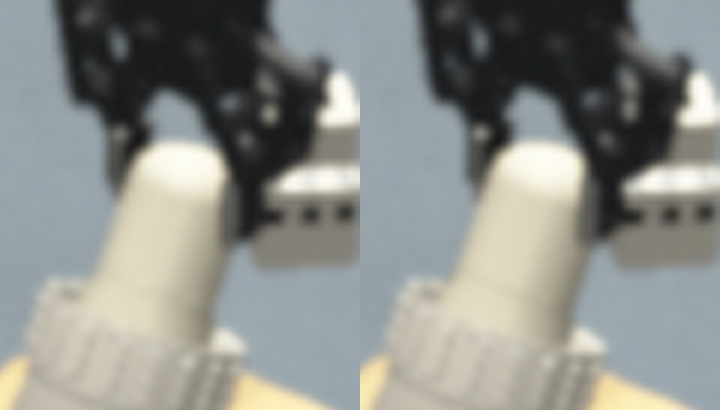

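Request:
{"method": "carry_out", "body": {"series": "-0.55 0 0.95 0 0; 0 0 0 0.1 0; 0 0 0 0.1 0; 0 0 0 0.1 0; 0 0 0 0.05 0", "grip_force": 80}}

```text
clock: 53.98
tcp_pos: [0.6343, -0.1331, 0.1419]
orientation: [3.135, 0.03, 0.018]
contact_force: [12.4, -3.4, 1.5]
grip_width: 0.0529
```

Run:
```python
from h import *
p=stat()
```

```text
53.975 [ 0.6343 -0.1331  0.1419] th -88.9 w 0.0529 [12.4 -3.4  1.5] [-1.99 -2.75  3.5 ] u 1.9 e -1.9 s 94.6
```

Request:
{"method": "carry_out", "body": {"series": "0 0 0 0 1; 0 0 0 0 1; 0 0 -3 0 1; 0 0 -5 0 1; -4 0 -4 0 1; -6 0 0 0 1; -6 0 0 0 1; -6 0 0 0 1"}}

```text
clock: 54.98
tcp_pos: [0.4057, -0.1359, 0.2586]
orientation: [3.141, 0.019, -0.004]
contact_force: [-1.2, 0.5, 1.7]
grip_width: 0.0849
```

Run:
```python
from h import *
from bench import spotter
p=stat();hview("i34.png",(-3,0,3,6)) 
o=snap("end.png",{"side":(300,190,385,290),"top":(325,205,410,305)},4.6)
for n in o:
    for q in ("glass","collar","lug","home0"):
        print(n,q,[(np.round(d["uv"],1),round(d["confidence"],2)) for d in spotter.mark_of(o[n],q)][:4])
```

```text
54.975 [ 0.4057 -0.1359  0.2586] th -89.3 w 0.0849 [-1.2  0.5  1.7] [-0.02  0.11 -0.02] u -241.9 e 78.1 s 88.5
side glass [(array([289.4, 199.8]), 0.83), (array([341.3, 258.9]), 0.61), (array([245. , 235.6]), 0.56)]
side collar [(array([341.8, 260.3]), 0.63)]
side lug [(array([291.4, 204.5]), 0.59), (array([232.4, 233.4]), 0.56)]
side home0 [(array([352.3, 262.4]), 0.9), (array([338.1, 257.3]), 0.62), (array([337.5, 253.5]), 0.57)]
top glass [(array([221.7, 228. ]), 0.93), (array([365.4, 250.7]), 0.61), (array([254.7, 299.6]), 0.61)]
top collar [(array([361.9, 249.5]), 0.63)]
top lug [(array([247.3, 306.9]), 0.71), (array([367.3, 260.2]), 0.63)]
top home0 [(array([371.6, 243.4]), 0.75), (array([356.6, 247.3]), 0.68), (array([372.6, 261.2]), 0.58)]
```

View pics/end.png

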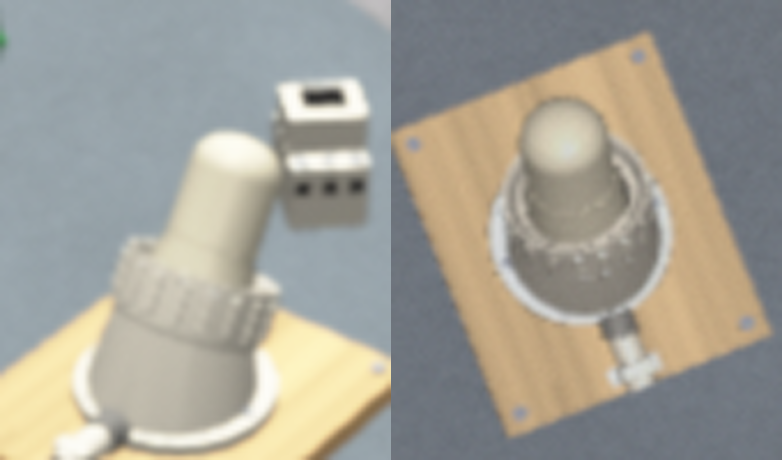

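View pics/i34.png

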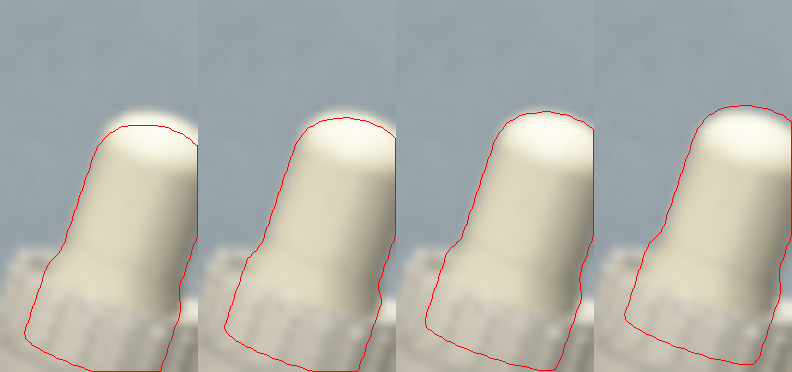

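Run:
```python
from h import *
ims={n:np.load(f"pics/raw_{n}.npy").astype(np.float32).mean(2) for n in ("i9","i15","i16","i27","i29","i34")}
def reg(a,b,box=(328,208,360,236)):
    x0,y0,x1,y1=box; best=[]
    up=8
    A=cv2.resize(a[y0-8:y1+8,x0-8:x1+8],None,fx=up,fy=up,interpolation=cv2.INTER_CUBIC);B=cv2.resize(b[y0-8:y1+8,x0-8:x1+8],None,fx=up,fy=up,interpolation=cv2.INTER_CUBIC)
    t=A[8*up:-8*up,8*up:-8*up]; r_=cv2.matchTemplate(B,t,cv2.TM_CCOEFF_NORMED);_,v,_,l=cv2.minMaxLoc(r_); return (l[0]/up-8,l[1]/up-8,round(v,3))
print("29->34",reg(ims["i29"],ims["i34"],(328,214,347,240)))
print("9->34",reg(ims["i9"],ims["i34"],(334,210,348,238)))
print("9->29",reg(ims["i9"],ims["i29"],(334,210,348,238)))
# dome-top edge row at a column band along axis
for n in ims:
    a=ims[n]; 
    for c in (346,348,350):
        col=a[200:235,c]; g=np.diff(col); i=g.argmax(); lo=col[max(0,i-4)];hi=col[i+4]; m=(lo+hi)/2; j=np.where(col>m)[0][0]; print(n,c,round(200+j-1+(m-col[j-1])/(col[j]-col[j-1]),2),end="; ")
    print()
```

```text
29->34 (0.0, 0.0, 1.0)
9->34 (0.0, 4.25, 0.81)
9->29 (0.125, 4.25, 0.81)
i9 346 202.48; i9 348 203.53; i9 350 203.57; 
i15 346 204.02; i15 348 205.02; i15 350 205.04; 
i16 346 201.56; i16 348 202.16; i16 350 202.51; 
i27 346 208.0; i27 348 218.24; i27 350 218.05; 
i29 346 218.52; i29 348 218.25; i29 350 218.31; 
i34 346 218.5; i34 348 218.26; i34 350 218.3;
```

Run:
```python
from bench import r
print(r.hand_in()); print(r.get_obs()["clock"])
```

```text
the job is handed in; nothing more can be done
None
the job is handed in; nothing more can be done
```

The opal glass is screwed into the leaning collar and, as far as I can tell, fully home. I let go of it and handed the job in at about 55 s of the 72 s allowed; no verdict was reported.

**How it was done:** The tool can only point down, so I tilted the glass about 30° in the jaws by pressing its neck against the outside of the collar. I then set it square in the mouth and let it enter the thread, then screwed it clockwise in about a dozen short regripped strokes.

**Checks that agree it is home:**
- **No axial play:** pushing with about 35 N and then pulling with about 41 N moved it only 0.6 mm. A glass part-way along the thread would have about 1.5 mm of play.
- **Tight:** a last turn at 3.5 Nm gave no further movement. Side pictures from before and after the last strokes register with zero shift.
- **Depth travelled:** it went down about 12 mm from around the thread entry, as expected for fully home.
- **Robot clear:** the gripper is open and away.
- **Bystanders:** I saw nothing touch them, but I did not measure them again at the end.

**Checks that disagree or were not possible:**
- **Rim height:** the plain outline overlay put the rim about 3 mm above the seat. I put most of that down to a side-camera offset of 1.5–2.5 mm. I could not confirm to better than about 1 mm that the rim is within the 1.2 mm limit.
- **Lug angle:** the lugs were hidden, so I could not see where they ended up.
- **Passing tilt:** one early turn, soon after the glass went in, leaned it about 10° for roughly half a second with the rim about 15 mm up. I turned it straight back. That is close to the cross-threading limits (7° and 16 mm), so it may have counted.
- **Side loads:** two late strokes pushed the wrist to about 65 and 75 N, under its 120 N limit.

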